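Set up a calibration run of a resistance tester under its guarded switch

TASK

Set up the calibration run: put every standard resistor block on the bench, posts up, into a lane of its own in the three-lane fixture, so that each sits flat and fully down in the recess of the nest plate (any lane; the recess is felt for by sliding the block along its lane, away from the open front). Then pull the sprung contact bar (it has a knob) out over the blocks, all the way to its stop. After that, and not before, lift the guard flap of the switch box, throw the toggle over to the hinge side, and lower the guard again until it is fully shut. Leave the tape roll and the vial behind the fixture where they are.

Things in the scene. Friction and masses are not known exactly. Their poses are not given: they have to be found in the camera images.
- fixture: fixed three-lane fixture, 250 x 290 mm aluminium base with a grey nest plate and a contact bar on guide rods. Origin on the bench below the middle of the middle lane; x along the lanes from the open front (robot side) to the back, y left, z up. All x, y, z of fixture, lanes and bar are in this frame. Lanes: centred at y = -78, 0, +78 mm, deck level at z = 22 mm from x = -95 mm on
- lane_mid (a point): deck surface at x = -55, y = 0, z = 22 mm: where a block can be set down in the middle lane. Lane walls: 6 mm thick, 72 mm apart inside, from x = -58 to +75 mm, tops at z = 34 mm. The nest plate (deck, walls, recess) is clamped up to 12 mm fore or aft: its x values shift with it, the points do not
- lane_left (a point): the same point of the left lane (y = +78 mm). One straight recess crosses all three lanes: 50 mm long in x (blocks are 46), floor at z = 12 mm, so a seated block's origin is at z = 12 mm. Its centre lies somewhere from x = -12 to +12 mm, not measured, the same in all lanes of one start
- lane_right (a point): the same point of the right lane (y = -78 mm). A block slid along a lane from here to +x drops 10 mm into the recess when it is over it. The contact bar's underside is at z = 62.5 mm: it clears the posts of seated blocks by 2 mm and is blocked by a block still on the deck
- bar_knob (a point): middle of the upright round black knob on the contact bar: 26 mm in diameter, 28 mm high, on a stem 14 mm thick and 14 mm high; this point is on its axis, 14 mm below its top and 28 mm above the bar's upper face. Moves with the bar; at home at x = 100, y = 0, z = 105 mm. The bar is 34 mm long in x, 290 mm across
- contact_bar (a joint): travel of the contact bar in m: about 0 at home at the back, 0.100 at its stop over the blocks; it moves along the fixture's -x, towards the robot. A return spring works on it, but its brake is stronger: pulling takes 5 to 9 N and it stays where it is left; it can be pushed back in the same way
- switch_box: fixed grey switch box, 120 (x) x 110 (y) x 55 (z) mm; origin on the bench under its centre, x from the front (bail side, to the robot) to the back (hinge side), z up. On top, two upright cheeks 68 mm apart inside reach to z = 99 mm, the toggle between them; the guard flap, 84 mm wide, lies over them
- guard_hinge (a point): middle of the guard's hinge axis, which runs along the box's y; at x = 46, z = 101 mm of the box
- guard_bail (a point): middle of the guard's bail: a straight round bar 8 mm thick, 54 mm long, parallel to the hinge and 115 mm from it. Guard shut: in front of the flap at x = -69, z = 103 mm of the box, with 32 mm free between bar and flap edge. It turns between gripping fingers. Moves with the guard
- guard (a joint): angle of the guard flap in rad: 0 shut (level), 1.57 upright, 1.95 fully open, leaning back on its stop. The bail rises and swings back over the hinge as it grows. Light (90 g); it stays open beyond 1.75 and falls shut if let go below 1.4
- toggle_tip (a point): centre of the 13 mm ball at the end of the steel toggle lever, 34 mm from its pivot, which is at x = -10, y = 0, z = 55 mm of the box. Moves with the lever
- toggle (a joint): angle of the toggle in rad: about 0 off, leaning 0.42 rad to the front of the box; 0.84 on, leaning 0.42 rad to the hinge side. It moves in the box's x-z plane with about 3 N at the ball and stays where it is left
- res_a: standard resistor block, one of 2 or 3 alike: black box 46 mm along its x, 66 along y, 30 high, with two upright binding posts on top (12 mm thick, at x = +4, y = +-18 mm, tops at z = 48 mm), 0.2 kg, standing posts up; origin = centre of its underside. Grip it across the 46 mm. In a lane its x lies along the lane, either way round
- res_b: standard resistor block, one of 2 or 3 alike: black box 46 mm along its x, 66 along y, 30 high, with two upright binding posts on top (12 mm thick, at x = +4, y = +-18 mm, tops at z = 48 mm), 0.2 kg, standing posts up; origin = centre of its underside. Grip it across the 46 mm. In a lane its x lies along the lane, either way round
- res_c: standard resistor block, one of 2 or 3 alike: black box 46 mm along its x, 66 along y, 30 high, with two upright binding posts on top (12 mm thick, at x = +4, y = +-18 mm, tops at z = 48 mm), 0.2 kg, standing posts up; origin = centre of its underside. Grip it across the 46 mm. In a lane its x lies along the lane, either way round
- tape_roll: roll of yellow tape lying on the bench behind the fixture, 106 mm; not part of the job; origin under its middle
- vial_0: capped sample vial behind the fixture, 24 mm thick, 60 mm high; not part of the job; origin under its middle
Not all that is in view belongs to the job. Leave any green or turquoise look-alike of the res_a alone. Leave any red look-alike of the res_b alone.

How it is judged:
By the outcome, as a careful person would: the job done as asked, in the order asked, and still so for the second after the job is handed in, with the robot touching nothing.
Of res_a, res_b, res_c only 2 to 3 are there at a start; the rules pass over those that are not, and their reading is None.
At some moment in a run one of res_a, res_b, res_c may be knocked a few centimetres aside while the robot is not near it.
Once in a run the grip may slacken for a moment while it holds something.
It also fails if it takes over 210 s, if anything falls off the work surface, if the arm or the gripper's body presses on something with over 40 N, if the wrist force passes 120 N, or if a joint passes its speed limit or range.

ROBOT

A 6-joint arm with a two-finger parallel gripper is mounted at the origin on a cart in front of the work surface, level with it; the furniture and walls round the work are solid. World frame = base frame: x ahead of the robot, y to its left, z up, the work surface at z = 0. Lengths are in m, angles in degrees, forces in N, time in s.
With the tool pointing down it reaches from about 0.35 to 0.875 m from the base axis. Payload 4.2 kg.
Tool frame: the origin (TCP) lies on the centre line of the jaws, within the pads' length; the fingertips stand 19 mm ahead of it and the grasp point (between the pads) is the TCP; z points along the fingers, y is the line along which they close (so a half turn about z gives the same grasp; the last joint's range is limited). The gripper opens to 87 mm and grips with 3 to 60 N. Pads are 19 mm wide; open, the fingers measure 117 mm over their backs; the gripper's body (75 mm by 190 mm) begins 51 mm behind the grasp point.
Start: joints at [85.348, 22.042, 0.453, 0, -68.411, -14.817], TCP at [0.208, 0.589, 0.242] pointing down, gripper open.
Joint ranges: [-179.83, 179.83], [-69.29, 118.12], [-61.27, 80.66], [-181.25, 117.63], [-171.15, -9.14], [-177.46, 177.46]. Speed limits (degrees/s): [159.86, 159.86, 180, 180, 180, 180].

INTERFACE

Orientations are given as a 3x3 rotation matrix whose columns are the frame's x, y, z axes.
In Python, from station import sense, capture, finish_job, search_frame, masks_of gives the robot as it stands.
- The arm moves only by the tool drive_tool, never from a script. Its argument "rows" is a list of rows, each a list of 7 numbers: the opening in per cent of the stroke, from 0 (shut) to 100 (fully open), then the shift along the world's x, y, z in mm, then the turn, a rotation vector about the world's x, y, z in rad. In form: [[fingers, dx, dy, dz, wx, wy, wz], ...]. A call has 1 to 5 rows; each row shifts and turns the commanded pose from where the row before left it; what a row does not reach is not made up. A row lasts 1/12 s, in which the tool goes at most 41.7 mm and 7.16 degrees, less where a joint would pass 70% of its speed; a pose out of reach is approached as far as the arm can. A call is refused whole if a number of a shift passes 41.7 or a number of a turn 0.125, either way. A call with a gripper value outside its range is refused whole. The fingers move at their own pace and stop on an object; the grip force is fixed at half the most. Time passes only in rows, so rows that do not move let the fingers close. It gives the time, the measured TCP pose, the force, the opening and the grip force at its end, in the units of the state.
- sense(): the state, without advancing time (a new reading comes with each control period).
- capture(name): name is "scene" or "top"; returns a dict with "frame" (384x512x3 uint8, red, green, blue), "z_map" (384x512 float32, m along the optical axis (not along the pixel's ray), 0 where there is no reading), "fx", "fy", "cx", "cy" (pixels), "distortion" ([k1, k2, p1, p2, k3] as OpenCV has them; the pictures are not rectified), "R" (3x3) and "t" (3): a world point X has camera coordinates R X + t. Camera axes: x right, y down, z forward; pixel columns grow to the right and rows downward; lengths in m; the calibration is good to about 2 mm. A picture is of the moment at which its call begins.
- finish_job(): hands the job in; it is judged then, once.
Trained networks look in a picture, given as the dict that the camera call returned (one of the last four; its "shot" number tells which), for a name from the list of things; names that differ only in an ending like _2 or _b are one class to them, and where a whole thing is asked for, a point or a joint stands for the part that bears it (a point fixed in the world has none). Each returns a list of dicts, best first, with "p" (0 to 1); they miss things now and then, are a little off and sometimes report something else, mostly with a low value. They report only what shows in the picture. A call takes as long as a camera call. They do not tell look-alikes from the thing itself.
- search_frame(label, picture): "xy" ([column, row] in pixels, amid what is visible of it).
- masks_of(label, picture): "region" (384x512 bool, what is visible of it) and "xy" ([column, row] in pixels, amid what is visible of it).
The state is a dict: "time_s": time; "joints": joint angles; "joint_velocities": joint speeds; "effort": joint torques, N m; "tcp_pos": TCP position; "ee_rot": TCP orientation; "wrist_force": force on the tool from outside, world axes, zero at the start; "moment": the same for the moment, N m; "gripper_width": opening from 0.0 (shut) to 1.0 (fully open); "gripper_force": force on a finger pad.
Only numpy, scipy, OpenCV 4.12 (cv2) and the standard library are available. Lean on these libraries where they do the work, as an engineer would, in place of code of your own. Each camera call takes 0.05 s, during which the arm holds its last target. There are 200 camera calls.

## Working session

There is one attempt and no reset: what is moved stays moved. The work goes in short steps, Python scripts to look and compute and a tool call to move; the robot and the scene stay as the last step left them, time stands still between calls to the robot, and variables do not carry over. Pictures are saved under pics/ and viewed, at most 14 in all, crops included, and the job is handed in when it is done.

Besides the shell and the picture viewer there is one more tool, called after "Call:" as name(argument=value, ...) on one line, values as JSON. drive_tool: Moves the arm, as the interface text tells. Its arguments: {"type":"object","properties":{"rows":{"type":"array"}},"required":["rows"]}

```bash
ls; mkdir -p pics; cat > h.py <<'E'
import numpy as np, cv2
from station import sense, capture, finish_job, search_frame, masks_of
def K(c): return np.array([[c['fx'],0,c['cx']],[0,c['fy'],c['cy']],[0,0,1.]])
def ray(c,uv):
    p=cv2.undistortPoints(np.array([[uv]],float),K(c),np.array(c['distortion']))[0,0]
    R=np.array(c['R']);t=np.array(c['t'])
    return -R.T@t, R.T@np.array([p[0],p[1],1])
def atz(c,uv,z):
    o,d=ray(c,uv); return o+d*(z-o[2])/d[2]
def cloud(c):
    h,w=c['z_map'].shape
    u,v=np.meshgrid(np.arange(w),np.arange(h))
    p=cv2.undistortPoints(np.stack([u,v],-1).reshape(-1,1,2).astype(float),K(c),np.array(c['distortion'])).reshape(h,w,2)
    z=c['z_map'][...,None]; P=np.concatenate([p*z,z],-1)
    return (P-np.array(c['t']))@np.array(c['R'])
def proj(c,X):
    r,_=cv2.Rodrigues(np.array(c['R']));return cv2.projectPoints(np.array(X,float).reshape(-1,3),r,np.array(c['t']),K(c),np.array(c['distortion']))[0][:,0]
def save(n,img,s=1):
    cv2.imwrite('pics/'+n,cv2.resize(img[...,::-1],None,fx=s,fy=s,interpolation=cv2.INTER_CUBIC))
E
python3 - <<'E'
from h import *
a=capture('scene');b=capture('top')
save('s0.png',a['frame'],1.5);save('t0.png',b['frame'],1.5)
s=sense();print(s['tcp_pos'],s['ee_rot'],s['gripper_width'])
for n,c in(('s',a),('t',b)):
    print(n,-np.array(c['R']).T@np.array(c['t']))
    for l in('res_a','fixture','bar_knob','switch_box','guard_bail','guard_hinge','toggle_tip','lane_mid','lane_left','lane_right'):
        P=cloud(c)
        try:
          for r in search_frame(l,c):
            u=np.round(r['xy']).astype(int);print(n,l,round(r['p'],2),u,P[u[1],u[0]].round(3))
        except Exception as e: print(l,e)
E
```

```text
pics
[0.20812403 0.58880672 0.24056767] [[ 9.42779776e-01 -3.33415624e-01 -5.62361012e-04]
 [-3.33416086e-01 -9.42777942e-01 -1.86147906e-03]
 [ 9.04646438e-05  1.94246502e-03 -9.99998109e-01]] 1.001155536214082
s [-0.27351493 -0.46145608  0.82262372]
s res_a 0.92 [156 215] [0.458 0.224 0.03 ]
s res_a 0.8 [196 206] [0.55  0.146 0.03 ]
s res_a 0.71 [132 203] [0.468 0.322 0.03 ]
s res_a 0.71 [299 181] [ 0.824 -0.074  0.031]
s res_a 0.52 [161 189] [0.567 0.289 0.033]
s res_a 0.19 [269 222] [ 0.614 -0.068  0.009]
s fixture 0.7 [266 225] [ 0.579 -0.075  0.025]
s fixture 0.32 [161 188] [0.573 0.293 0.031]
s bar_knob 0.67 [269 202] [ 0.608 -0.067  0.087]
s bar_knob 0.39 [266 220] [ 0.614 -0.058  0.012]
s switch_box 0.56 [340 264] [ 0.494 -0.319  0.064]
s guard_bail 0.96 [344 250] [ 0.5   -0.321  0.107]
s guard_bail 0.7 [254 176] [0.758 0.058 0.046]
s guard_hinge 0.6 [346 265] [ 0.505 -0.332  0.057]
s lane_mid 0.61 [269 220] [ 0.625 -0.063  0.006]
s lane_left 0.89 [269 217] [ 0.632 -0.059  0.011]
s lane_right 0.75 [265 224] [ 0.588 -0.067  0.019]
t [ 0.53141644 -0.01877999  1.22928542]
t res_a 0.87 [147 210] [0.581 0.311 0.031]
t res_a 0.61 [261 133] [ 0.833 -0.064  0.03 ]
t res_a 0.55 [173 248] [0.457 0.227 0.025]
t res_a 0.53 [194 213] [0.57  0.159 0.029]
t fixture 0.88 [262 201] [ 0.601 -0.061  0.116]
t switch_box 0.63 [343 230] [ 0.51  -0.307  0.101]
t guard_bail 0.72 [346 227] [ 0.519 -0.317  0.102]
t guard_bail 0.31 [175 247] [0.46  0.22  0.029]
t guard_hinge 0.98 [343 229] [ 0.513 -0.308  0.099]
t guard_hinge 0.24 [348 229] [ 0.513 -0.322  0.104]
t lane_mid 0.7 [263 198] [ 0.609 -0.064  0.12 ]
t lane_left 0.74 [260 201] [ 0.603 -0.056  0.075]
t lane_right 0.59 [260 202] [ 0.6   -0.056  0.074]
```

View pics/s0.png

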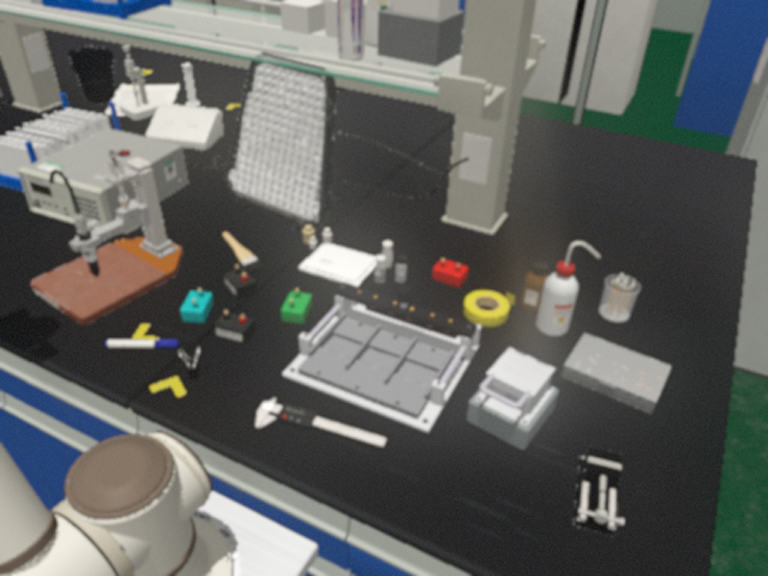

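View pics/t0.png

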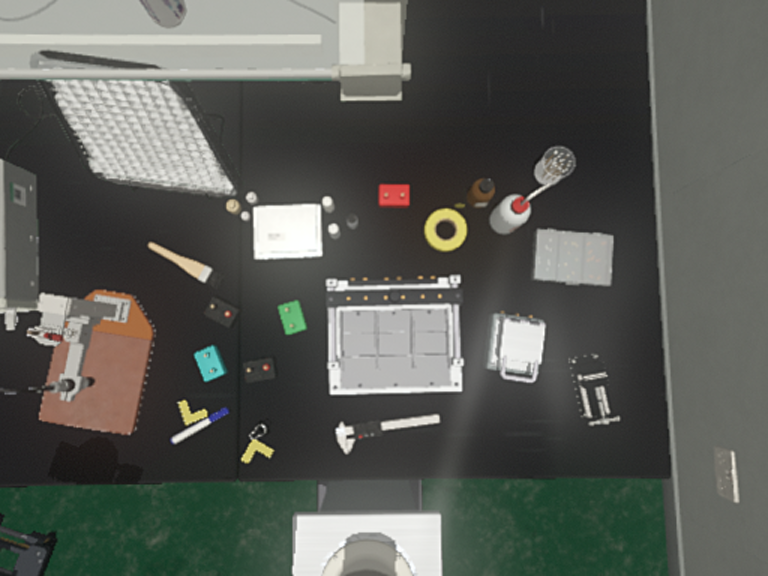

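Two black blocks show: scene (156,215) and (161,189), which is top (173,247) and (147,208). The look-alikes are green at top (194,212), turquoise (140,242) and red (262,130), so I choose the two black ones. Next I fit the poses and check a close crop.

```bash
python3 - <<'E'
from h import *
b=capture('top');P=cloud(b);a=capture('scene');Pa=cloud(a)
for c,Q,n in((b,P,'t'),(a,Pa,'s')):
  for r in masks_of('res_a',c):
    m=r['region'];q=Q[m];col=np.median(c['frame'][m],0)
    k=(q[:,2]>.02)&(q[:,2]<.04)
    if k.sum()<10: continue
    X=np.round(q[k][:,:2]*1000).astype(np.float32)
    print(n,round(r['p'],2),np.round(r['xy']),col,cv2.minAreaRect(X),np.median(q[k],0).round(3))
  for l in('fixture','switch_box','bar_knob','guard_bail','guard_hinge','toggle_tip'):
    for r in masks_of(l,c)[:1]:
      m=r['region'];q=Q[m]*1000
      print(n,l,round(r['p'],2),r['xy'],m.sum(),cv2.minAreaRect(q[:,:2].astype(np.float32)),np.percentile(q[:,2],[2,25,50,75,98]).round())
f=b['frame']
c1=cv2.resize(f[175:275,205:375],None,fx=4.7,fy=4.7,interpolation=cv2.INTER_CUBIC)
cv2.imwrite('pics/c1.png',c1[...,::-1])
save('c2.png',np.hstack([f[180:270,120:210]]),6)
E
```

```text
t 0.88 [140. 241.] [ 91. 192. 187.] ((477.1864013671875, 335.4526672363281), (62.84615707397461, 44.84615707397461), 22.61986541748047) [0.478 0.333 0.029]
t 0.82 [194. 214.] [101. 182. 117.] ((573.8394165039062, 159.70184326171875), (63.50389099121094, 46.646141052246094), 16.699243545532227) [0.573 0.158 0.028]
t 0.63 [173. 249.] [59. 60. 57.] ((461.85699462890625, 229.45355224609375), (44.94715881347656, 65.7148208618164), 8.530765533447266) [0.461 0.229 0.029]
t 0.63 [264. 131.] [213.  76.  72.] ((844.1387939453125, -69.56278991699219), (63.707252502441406, 47.410518646240234), 88.85424041748047) [ 0.84  -0.068  0.029]
t 0.52 [146. 209.] [64. 63. 59.] ((587.2151489257812, 312.129150390625), (64.08271789550781, 45.3083610534668), 62.59242630004883) [0.588 0.31  0.029]
t fixture 0.98 [267.1, 201.5] 2740 ((534.2263793945312, -66.96443176269531), (253.02622985839844, 295.87347412109375), 0.6279948949813843) [  3.   7.  35.  74. 115.]
t switch_box 0.61 [340.7, 228.5] 1479 ((538.0701904296875, -204.7720947265625), (354.3703918457031, 138.72933959960938), 74.23213195800781) [ 12.  55. 1
[... 1426 characters left out ...]
33398) [  1.   8.  13.  69. 104.]
s switch_box 0.74 [341.8, 266.2] 2574 ((198.59637451171875, -351.4211730957031), (960.1859741210938, 134.27597045898438), 5.158880233764648) [ 14.  51.  58. 105. 108.]
s bar_knob 0.9 [270.2, 203.5] 1286 ((271.906494140625, -286.680908203125), (1111.165283203125, 278.2718811035156), 31.827136993408203) [  7.  70.  76.  78. 119.]
s guard_bail 0.89 [344.6, 248.1] 1108 ((183.57159423828125, -358.0313720703125), (932.6651611328125, 112.74171447753906), 7.0599446296691895) [ 59. 104. 105. 106. 109.]
s guard_hinge 0.7 [344.6, 264.9] 2633 ((205.90444946289062, -350.6852111816406), (975.0294799804688, 133.30426025390625), 5.224897384643555) [ 13.  51.  58. 105. 108.]
```

View pics/c1.png

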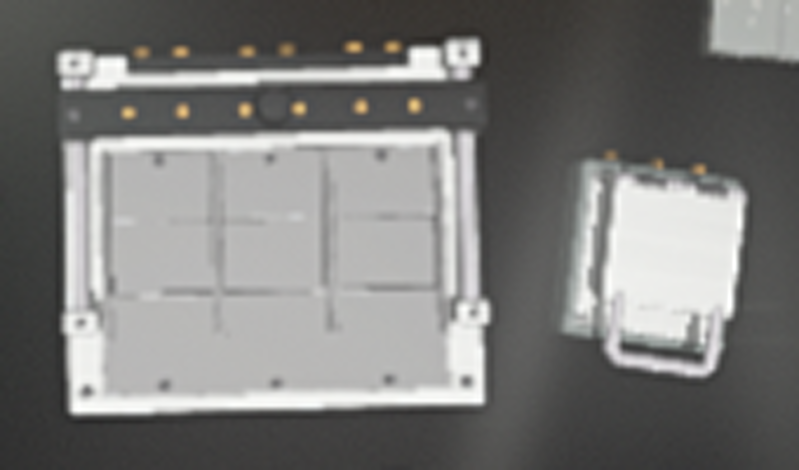

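View pics/c2.png

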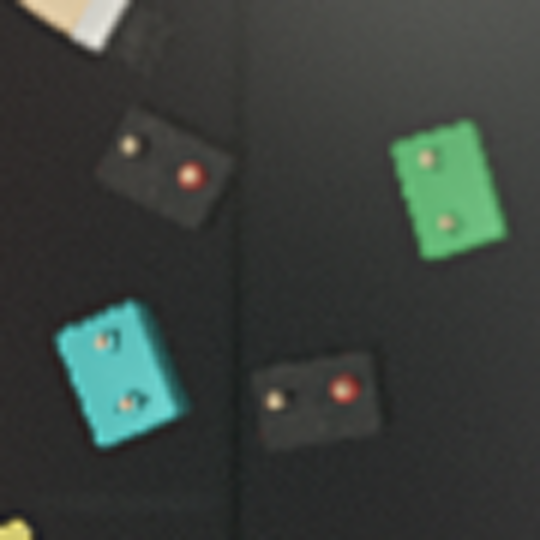

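The crops show knob (274,107), recess edges at rows ≈220 and 293, and wall front ends at row ≈330. The bail is at (660,365) and the hinge edge at (680,180). The two black blocks are confirmed by their dark bodies with one red and one brass post.

```bash
python3 - <<'E'
from h import *
b=capture('top');P=cloud(b)
def px(x,y,o=(205,175),s=4.7): return ((x+.5)/s-.5+o[0],(y+.5)/s-.5+o[1])
def w(x,y,z,**k): return (atz(b,px(x,y,**k),z)*1000).round(1)
print('knob',w(274,107,.119))
for z in(.006,.01): print('front',w(70,413,z),w(486,403,z))
print('bar ends',w(60,112,.077),w(488,104,.077))
print('walls',w(217,155,.034),w(222,330,.034),w(327,152,.034),w(333,328,.034))
print('recess front',w(112,297,.022),w(445,289,.022),'back',w(115,220,.022),w(435,217,.022))
print('deck front',w(103,399,.022),w(448,389,.022))
print('bail ends',w(608,358,.107),w(716,374,.107),'hinge side flap corners',w(620,172,.106),w(745,186,.106))
for s,n in(((190,175),'red up'),((130,145),'')): print('A post',w(*s,.048,o=(120,180),s=6))
for s in((345,389),(275,399)): print('B post',w(*s,.048,o=(120,180),s=6))
print('A corners',[w(x,y,.03,o=(120,180),s=6)[:2] for x,y in((140,107),(235,157),(196,228),(97,175))])
print('B corners',[w(x,y,.03,o=(120,180),s=6)[:2] for x,y in((252,366),(374,351),(380,435),(265,450))])
# flap plane points
k=(P[...,2]>.1)&(P[...,2]<.112)&(P[...,1]<-.2)&(P[...,1]>-.45)
X=(P[k]*1000).astype(np.float32);print(len(X),cv2.minAreaRect(X[:,:2]),np.median(X[:,2]))
E
```

```text
knob [611.4 -63.8 119. ]
front [406.6  78.    6. ] [ 410.1 -213.3    6. ]
front [407.   77.7  10. ] [ 410.5 -212.7   10. ]
bar ends [612.9  78.1  77. ] [ 614.7 -208.8   77. ]
walls [584.7 -27.1  34. ] [464.3 -29.   34. ] [ 585.8 -103.5   34. ] [ 464.8 -105.3   34. ]
recess front [487.4  47.1  22. ] [ 490.1 -184.5   22. ] back [540.7  44.6  22. ] [ 540.1 -178.8   22. ]
deck front [417.5  53.8  22. ] [ 421.5 -184.8   22. ]
bail ends [ 447.9 -276.3  107. ] [ 437.1 -344.9  107. ] hinge side flap corners [ 567.3 -288.4  106. ] [ 557.3 -368.8  106. ]
A post [584.4 293.1  48. ]
A post [600.9 325.2  48. ]
B post [469.6 209.6  48. ]
B post [464.9 246.6  48. ]
A corners [array([622.7, 325.3]), array([594.7, 273.5]), array([556.4, 294.2]), array([585.9, 348.1])]
B corners [array([481.7, 263.2]), array([488.8, 197.6]), array([443.8, 194.1]), array([436.8, 255.8])]Traceback (most recent call last):
  File "<stdin>", line 18, in <module>
cv2.error: OpenCV(4.12.0) /io/opencv/modules/imgproc/src/convhull.cpp:143: error: (-215:Assertion failed) total >= 0 && (depth == CV_32F || depth == CV_32S) in function 'convexHull'
```

Call:
drive_tool(rows=[[100,23,-33,0,0,0,-0.1],[100,23,-33,0,0,0,-0.1],[100,23,-33,0,0,0,-0.1],[100,23,-33,0,0,0,-0.1],[100,23,-33,0,0,0,-0.1]])

```text
time_s: 2.37
tcp_pos: [0.324, 0.4226, 0.2417]
ee_rot: [[0.664, -0.747, 0.0], [-0.747, -0.664, 0.0], [-0.0, -0.0, -1.0]]
wrist_force: [0.9, 0.6, -0.1]
gripper_width: 1.0
gripper_force: 0.0
```

Call:
drive_tool(rows=[[100,23,-33,0,0,0,-0.1],[100,23,-33,0,0,0,-0.1],[100,23,-33,0,0,0,-0.1],[100,23,-33,0,0,0,-0.1],[100,23,-33,0,0,0,-0.1]])

```text
time_s: 2.78
tcp_pos: [0.439, 0.2575, 0.242]
ee_rot: [[0.225, -0.974, 0.001], [-0.974, -0.225, 0.001], [-0.0, -0.001, -1.0]]
wrist_force: [1.3, 0.4, -0.0]
gripper_width: 0.997
gripper_force: 0.0
```

```bash
cat >> h.py <<'E'
def blocks(c,tag=''):
  Q=cloud(c)
  for r in masks_of('res_a',c):
    m=r['region'];q=Q[m];col=np.median(c['frame'][m],0)
    k=(q[:,2]>.018)&(q[:,2]<.045)
    if k.sum()<10: continue
    (x,y),s,an=cv2.minAreaRect((q[k][:,:2]*1000).astype(np.float32))
    print(tag,round(r['p'],2),np.round(r['xy']),col,'ctr',round(x),round(y),np.round(s),round(an,1),'z',np.percentile(q[:,2]*1000,[5,50,95]).round())
E
python3 - <<'E'
from h import *
b=capture('top');blocks(b,'t');a=capture('scene');blocks(a,'s')
save('s1.png',np.hstack([a['frame'][100:300,0:200],b['frame'][180:380,0:200]]),2)
E
```

```text
t 0.83 [260. 130.] [211.  75.  71.] ctr 844 -70 [64. 47.] 88.8 z [10. 29. 41.]
t 0.63 [174. 248.] [40. 41. 39.] ctr 462 229 [45. 66.] 7.3 z [23. 29. 41.]
t 0.58 [194. 211.] [100. 180. 116.] ctr 574 159 [64. 45.] 17.9 z [24. 29. 40.]
t 0.55 [150. 208.] [63. 61. 58.] ctr 588 311 [64. 42.] 62.8 z [21. 29. 40.]
s 0.81 [156. 215.] [61.  57.5 54. ] ctr 460 225 [48. 68.] 6.8 z [ 6. 29. 41.]
s 0.81 [130. 205.] [ 38. 120. 117.] ctr 476 334 [71. 48.] 23.0 z [ 7. 29. 42.]
s 0.73 [197. 204.] [ 75.  154.5  90.5] ctr 573 155 [69. 47.] 17.0 z [ 4. 29. 41.]
s 0.53 [158. 186.] [65. 61. 58.] ctr 587 309 [68. 47.] 62.3 z [ 6. 29. 42.]
s 0.52 [300. 179.] [177.  56.  50.] ctr 844 -70 [54. 66.] 0.8 z [ 2. 27. 42.]
s 0.35 [269. 223.] [152. 151. 150.] ctr 558 -67 [192. 289.] 1.1 z [ 6. 16. 79.]
```

View pics/s1.png

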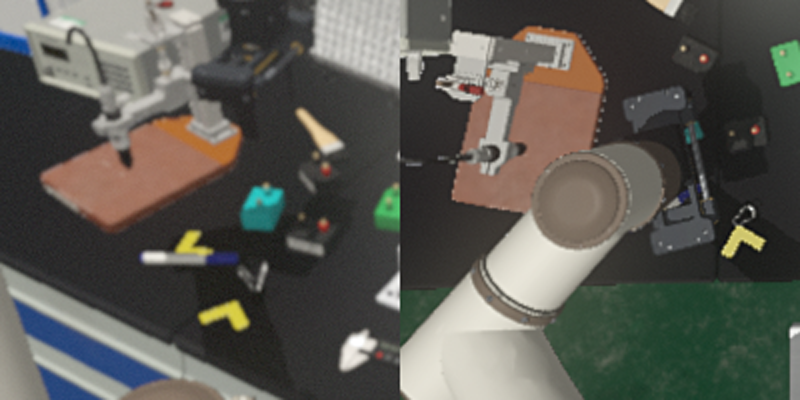

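The crop shows no third black block: only the two at (745,135) and (695,52) of the right half, and nothing hidden on the left.

Call:
drive_tool(rows=[[100,24,-29.5,0,0,0,-0.105],[100,0,0,-40,0,0,0],[100,0,0,-40,0,0,0],[100,0,0,-40,0,0,0],[100,0,0,-30,0,0,0]])

```text
time_s: 3.4
tcp_pos: [0.4607, 0.2301, 0.089]
ee_rot: [[0.127, -0.992, -0.002], [-0.992, -0.127, -0.001], [0.001, 0.002, -1.0]]
wrist_force: [-0.7, -0.3, -0.4]
gripper_width: 0.997
gripper_force: 0.0
```

Call:
drive_tool(rows=[[100,0,0,-20,0,0,0],[100,0,0,-20,0,0,0],[100,0,0,-19,0,0,0],[30,0,0,0,0,0,0],[30,0,0,0,0,0,0]])

```text
time_s: 3.82
tcp_pos: [0.4616, 0.2306, 0.032]
ee_rot: [[0.128, -0.992, -0.001], [-0.992, -0.128, -0.002], [0.001, 0.002, -1.0]]
wrist_force: [-0.5, -0.4, 0.1]
gripper_width: 0.918
gripper_force: 0.0
```

Call:
drive_tool(rows=[[20,0,0,0,0,0,0],[20,0,0,0,0,0,0],[20,0,0,0,0,0,0],[20,0,0,0,0,0,0],[20,0,0,0,0,0,0]])

```text
time_s: 4.23
tcp_pos: [0.4626, 0.23, 0.0333]
ee_rot: [[0.126, -0.992, 0.001], [-0.992, -0.126, 0.001], [-0.001, -0.001, -1.0]]
wrist_force: [-0.2, 0.3, -0.6]
gripper_width: 0.555
gripper_force: 0.0
```

Call:
drive_tool(rows=[[20,0,0,0,0,0,0],[20,0,0,0,0,0,0],[20,0,0,10,0,0,0],[20,0,0,20,0,0,0],[20,0,0,25,0,0,0]])

```text
time_s: 4.65
tcp_pos: [0.4608, 0.2284, 0.0866]
ee_rot: [[0.125, -0.992, -0.004], [-0.992, -0.125, -0.004], [0.003, 0.005, -1.0]]
wrist_force: [-1.2, -0.4, -2.4]
gripper_width: 0.529
gripper_force: 29.8
```

Call:
drive_tool(rows=[[20,0,-10,30,0,0,-0.05],[20,-1,-32,35,0,0,-0.063],[20,-1,-39,0,0,0,0],[20,-1,-39,0,0,0,0],[20,-1,-39,0,0,0,0]])

```text
time_s: 5.07
tcp_pos: [0.4575, 0.0732, 0.149]
ee_rot: [[0.014, -1.0, 0.0], [-1.0, -0.014, 0.001], [-0.001, -0.0, -1.0]]
wrist_force: [-0.1, 0.3, -2.8]
gripper_width: 0.531
gripper_force: 29.8
```

Call:
drive_tool(rows=[[20,0,-35,0,0,0,0],[20,0,-22,0,0,0,0],[20,0,0,0,0,0,0],[20,0,0,0,0,0,0]])

```text
time_s: 5.4
tcp_pos: [0.4578, 0.0164, 0.1483]
ee_rot: [[0.01, -1.0, -0.001], [-1.0, -0.01, 0.0], [-0.0, 0.001, -1.0]]
wrist_force: [0.0, 0.3, -2.1]
gripper_width: 0.525
gripper_force: 29.8
```

```bash
python3 - <<'E'
from h import *
b=capture('top');blocks(b,'t');a=capture('scene');blocks(a,'s')
s=sense();print(s['tcp_pos'],s['gripper_force'],s['gripper_width'],s['wrist_force'])
save('s2.png',np.hstack([a['frame'][150:290,170:330],b['frame'][150:290,170:330]]),2.5)
E
```

```text
t 0.83 [193. 215.] [101. 181. 117.] ctr 574 160 [65. 46.] 15.8 z [23. 29. 41.]
t 0.67 [141. 239.] [ 93. 193. 188.] ctr 478 336 [64. 46.] 22.6 z [15. 29. 40.]
t 0.65 [149. 208.] [64. 63. 60.] ctr 588 312 [65. 44.] 62.9 z [23. 29. 42.]
t 0.61 [265. 129.] [212.  75.  71.] ctr 844 -70 [64. 47.] 89.5 z [ 3. 28. 40.]
s 0.76 [130. 204.] [ 42. 169. 163.] ctr 475 334 [69. 45.] 22.1 z [ 6. 29. 42.]
s 0.68 [270. 206.] [71. 68. 67.] ctr 621 -70 [276.  51.] 89.7 z [ 48.  76. 109.]
s 0.66 [302. 180.] [185.  56.  50.] ctr 844 -71 [67. 51.] 88.0 z [ 2. 27. 42.]
s 0.51 [195. 211.] [ 51. 126.  69.] ctr 544 147 [ 6. 35.] 13.6 z [ 4. 17. 31.]
[0.45845833 0.01843611 0.14832075] 29.84114795923233 0.5263269702797617 [-0.23333982 -0.79672756 -3.11594432]
```

View pics/s2.png

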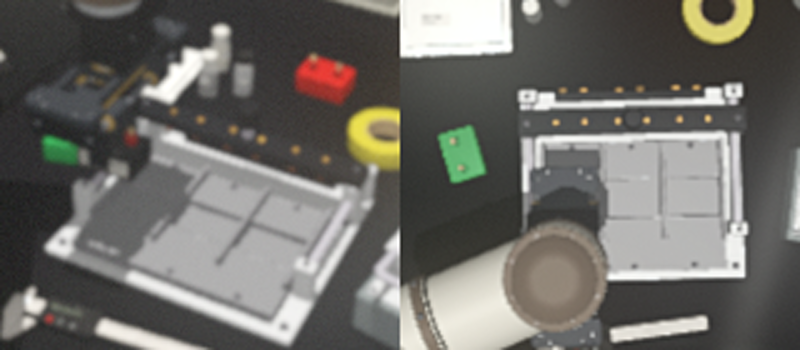

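The block hangs level over the left lane, with its posts at (130,135) in the left half. The TCP reading is noisy in y, so I check it.

Call:
drive_tool(rows=[[20,0,0,0,0,0,0]])

```text
time_s: 5.68
tcp_pos: [0.4585, 0.0185, 0.1483]
ee_rot: [[0.014, -1.0, -0.0], [-1.0, -0.014, 0.0], [-0.0, 0.0, -1.0]]
wrist_force: [0.4, -0.4, -2.2]
gripper_width: 0.524
gripper_force: 29.8
```

```bash
python3 - <<'E'
from h import *
a=capture('scene')
for i in range(4):
  s=sense();print(s['tcp_pos'].round(4),s['joints']); capture('scene') if i<3 else 0
T=s['tcp_pos']
for dz in(-.032,):
  for p in((.023,.033,30),(-.023,.033,30),(.023,-.033,30),(-.023,-.033,30),(-.023,.033,0),(-.023,-.033,0),(.004,.018,48),(.004,-.018,48)):
    print(p,proj(a,[T[0]+p[0],T[1]+p[1],T[2]+dz+p[2]/1000]).round(1))
f=a['frame'][185:255,190:260];save('s3.png',f,8)
E
```

```text
[0.4584 0.0184 0.1482] [ 2.26848514e+01  1.15606811e+01 -2.97301756e+01 -4.19421514e-03
 -4.87212036e+01 -2.18537861e+01]
[0.4584 0.0184 0.1482] [ 2.26766675e+01  1.15591999e+01 -2.97319137e+01 -3.81071340e-03
 -4.87184447e+01 -2.18519531e+01]
[0.4584 0.0183 0.1482] [ 2.26627530e+01  1.15579612e+01 -2.97338289e+01 -4.20686943e-03
 -4.87177648e+01 -2.18498234e+01]
[0.4584 0.0181 0.1482] [ 2.26481005e+01  1.15554426e+01 -2.97364231e+01 -3.15052334e-03
 -4.87170094e+01 -2.18484860e+01]
(0.023, 0.033, 30) [[208.8 196.1]]
(-0.023, 0.033, 30) [[199.1 205.5]]
(0.023, -0.033, 30) [[230.4 203.6]]
(-0.023, -0.033, 30) [[221.2 213.3]]
(-0.023, 0.033, 0) [[199.8 214.5]]
(-0.023, -0.033, 0) [[221.5 222.5]]
(0.004, 0.018, 48) [[209.5 196.1]]
(0.004, -0.018, 48) [[221.4 200.2]]
```

View pics/s3.png

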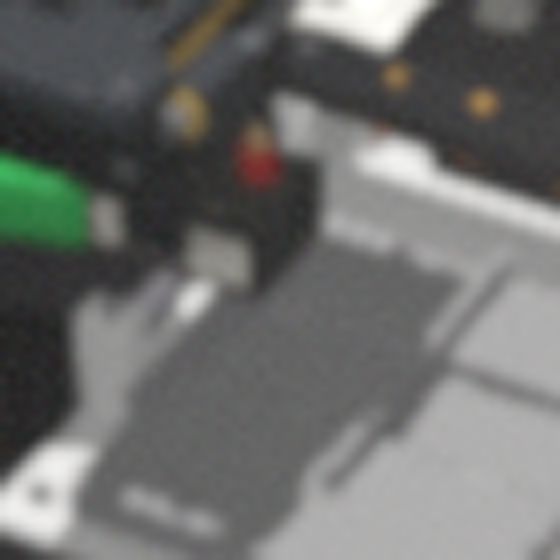

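Call:
drive_tool(rows=[[20,0,-5,-20,0,0,0],[20,0,0,-25,0,0,0],[20,0,0,-20,0,0,0],[20,0,0,-6,0,0,0],[20,0,0,0,0,0,0]])

```text
time_s: 6.3
tcp_pos: [0.4574, 0.0124, 0.0759]
ee_rot: [[0.013, -1.0, -0.004], [-1.0, -0.013, -0.002], [0.002, 0.004, -1.0]]
wrist_force: [0.1, -1.1, -1.9]
gripper_width: 0.526
gripper_force: 29.8
```

```bash
python3 - <<'E'
from h import *
a=capture('scene')
s=sense();T=s['tcp_pos'];print(T)
for p in((.023,-.035,30),(-.023,-.035,30),(-.023,.031,0),(-.023,-.035,0)):
    print(p,(proj(a,[T[0]+p[0],T[1]+p[1],T[2]-.032+p[2]/1000])-[190,185])*8)
Z=.034
for x in(-47,75):
  for y in (36,42,114):
    th=.012;X=511.5+x*np.cos(th)-y*np.sin(th);Y=-66+x*np.sin(th)+y*np.cos(th)
    print('wall',x,y,(proj(a,[X/1000,Y/1000,Z])-[190,185])*8)
f=a['frame'][185:255,190:260];save('s4.png',f,8)
E
```

```text
[0.45852308 0.0127343  0.07716524]
(0.023, -0.035, 30) [[344.65739055 322.89553035]]
(-0.023, -0.035, 30) [[274.40145897 403.21232669]]
(-0.023, 0.031, 0) [[108.22453299 405.91301109]]
(-0.023, -0.035, 0) [[276.19341667 470.85962401]]
wall -47 36 [[341.17759523 452.66898601]]
wall -47 42 [[325.70486397 446.93834107]]
wall -47 114 [[144.40268548 379.76709613]]
wall 75 36 [[504.89462025 251.420401  ]]
wall 75 42 [[490.22343537 246.43591756]]
wall 75 114 [[318.01265424 187.92120184]]
```

View pics/s4.png

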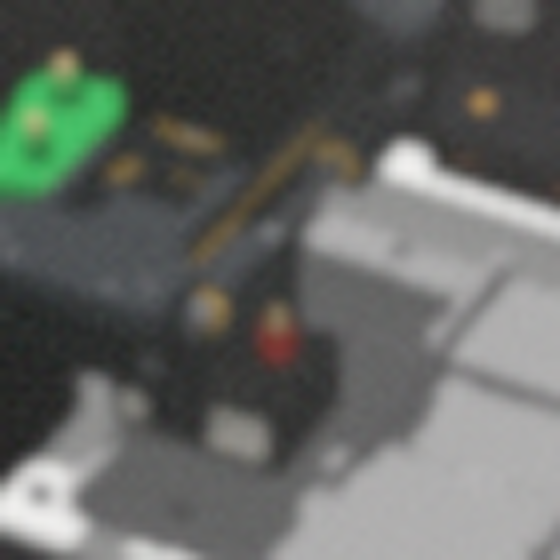

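The block sits between the lane walls in y, with its corner at (280,470) and the wall end at (335,455). Now I lower it.

Call:
drive_tool(rows=[[20,0,0.5,-10,0,0,0],[20,0,0,-8,0,0,0],[20,0,0,-2,0,0,0],[20,0,0,-1,0,0,0],[20,0,0,0,0,0,0]])

```text
time_s: 6.77
tcp_pos: [0.4587, 0.0132, 0.0567]
ee_rot: [[0.013, -1.0, 0.001], [-1.0, -0.013, 0.0], [-0.0, -0.001, -1.0]]
wrist_force: [0.1, -0.2, -2.6]
gripper_width: 0.523
gripper_force: 29.8
```

Call:
drive_tool(rows=[[20,0,0,-1,0,0,0],[20,0,0,-1,0,0,0],[20,0,0,0,0,0,0]])

```text
time_s: 7.02
tcp_pos: [0.4589, 0.0133, 0.0552]
ee_rot: [[0.013, -1.0, 0.001], [-1.0, -0.013, 0.0], [-0.0, -0.001, -1.0]]
wrist_force: [-1.5, 0.4, 3.0]
gripper_width: 0.525
gripper_force: 29.8
```

Call:
drive_tool(rows=[[20,8,0.1,0,0,0,0],[20,8,0.1,0,0,0,0],[20,8,0.1,0,0,0,0],[20,8,0.1,0,0,0,0]])

```text
time_s: 7.35
tcp_pos: [0.4874, 0.0124, 0.0551]
ee_rot: [[0.013, -1.0, -0.007], [-1.0, -0.013, -0.002], [0.002, 0.007, -1.0]]
wrist_force: [-9.1, 0.3, 11.6]
gripper_width: 0.527
gripper_force: 29.9
```

Call:
drive_tool(rows=[[20,6,0.1,0,0,0,0],[20,5,0.1,-0.3,0,0,0],[20,3,0,0,0,0,0],[20,0,0,0,0,0,0]])

```text
time_s: 7.68
tcp_pos: [0.5011, 0.0124, 0.0549]
ee_rot: [[0.013, -1.0, -0.008], [-1.0, -0.013, -0.003], [0.003, 0.008, -1.0]]
wrist_force: [-8.0, -1.2, 15.0]
gripper_width: 0.527
gripper_force: 29.9
```

Call:
drive_tool(rows=[[20,3,0,0,0,0,0],[20,2,0,0,0,0,0],[20,1.5,0,0,0,0,0],[20,0,0,0,0,0,0]])

```text
time_s: 8.02
tcp_pos: [0.5075, 0.0125, 0.0549]
ee_rot: [[0.013, -1.0, -0.008], [-1.0, -0.013, -0.003], [0.003, 0.008, -1.0]]
wrist_force: [-8.7, 0.6, 14.1]
gripper_width: 0.531
gripper_force: 29.9
```

Call:
drive_tool(rows=[[20,1.5,0,0,0,0,0],[20,1.5,0,0,0,0,0],[20,0,0,0,0,0,0]])

```text
time_s: 8.27
tcp_pos: [0.5112, 0.0127, 0.0548]
ee_rot: [[0.013, -1.0, -0.006], [-1.0, -0.013, -0.002], [0.002, 0.006, -1.0]]
wrist_force: [-7.2, -0.4, 11.0]
gripper_width: 0.529
gripper_force: 29.9
```

Call:
drive_tool(rows=[[20,1.3,0,0,0,0,0],[20,1.2,0,0,0,0,0],[20,0,0,-0.5,0,0,0]])

```text
time_s: 8.52
tcp_pos: [0.5146, 0.0132, 0.0541]
ee_rot: [[0.013, -1.0, -0.003], [-1.0, -0.013, -0.001], [0.001, 0.003, -1.0]]
wrist_force: [0.2, -0.2, -2.0]
gripper_width: 0.527
gripper_force: 29.8
```

Call:
drive_tool(rows=[[20,1.3,0,0,0,0,0],[20,1.2,0,0,0,0,0],[20,0,0,0,0,0,0]])

```text
time_s: 8.77
tcp_pos: [0.5162, 0.0131, 0.0525]
ee_rot: [[0.011, -1.0, -0.007], [-1.0, -0.011, -0.001], [0.001, 0.007, -1.0]]
wrist_force: [-6.1, 1.5, -0.2]
gripper_width: 0.522
gripper_force: 29.8
```

Call:
drive_tool(rows=[[20,-1.5,0,-2,0,0,0],[20,0,0,-3,0,0,0],[20,0,0,-3,0,0,0],[20,0,0,0,0,0,0]])

```text
time_s: 9.1
tcp_pos: [0.5159, 0.0133, 0.0451]
ee_rot: [[0.013, -1.0, -0.004], [-1.0, -0.013, -0.001], [0.001, 0.004, -1.0]]
wrist_force: [-6.0, 0.5, 2.8]
gripper_width: 0.529
gripper_force: 29.9
```

Call:
drive_tool(rows=[[20,-0.7,0,-1,0,0,0],[20,0,0,-0.5,0,0,0],[20,0,0,0,0,0,0]])

```text
time_s: 9.35
tcp_pos: [0.5159, 0.0133, 0.045]
ee_rot: [[0.013, -1.0, -0.002], [-1.0, -0.013, -0.001], [0.001, 0.002, -1.0]]
wrist_force: [-7.7, -0.2, 11.7]
gripper_width: 0.53
gripper_force: 29.8
```

Call:
drive_tool(rows=[[80,0,0,0.5,0,0,0],[80,0,0,0,0,0,0],[80,0,0,0,0,0,0],[80,0,0,5,0,0,0],[80,0,0,15,0,0,0]])

```text
time_s: 9.77
tcp_pos: [0.5162, 0.0136, 0.0632]
ee_rot: [[0.013, -1.0, -0.003], [-1.0, -0.013, -0.001], [0.001, 0.003, -1.0]]
wrist_force: [-0.2, -0.8, -0.0]
gripper_width: 0.769
gripper_force: 0.0
```

Call:
drive_tool(rows=[[80,0,0,35,0,0,0],[100,0,0,40,0,0,0],[100,0,0,40,0,0,0],[100,9,37,10,0,0,-0.06],[100,9,37,0,0,0,-0.06]])

```text
time_s: 10.18
tcp_pos: [0.5378, 0.0884, 0.1952]
ee_rot: [[-0.112, -0.994, 0.012], [-0.994, 0.112, 0.004], [-0.005, -0.011, -1.0]]
wrist_force: [0.7, -0.0, -0.6]
gripper_width: 0.973
gripper_force: 0.0
```

Call:
drive_tool(rows=[[100,9,37,0,0,0,-0.06],[100,9,37,0,0,0,-0.06],[100,9,37,0,0,0,-0.06],[100,9,37,0,0,0,-0.06],[100,5,20,0,0,0,-0.06]])

```text
time_s: 10.6
tcp_pos: [0.5771, 0.2599, 0.1897]
ee_rot: [[-0.396, -0.918, 0.003], [-0.918, 0.396, 0.002], [-0.003, -0.002, -1.0]]
wrist_force: [0.4, -0.4, 0.2]
gripper_width: 0.998
gripper_force: 0.0
```

```bash
python3 - <<'E'
from h import *
b=capture('top');blocks(b,'t');a=capture('scene');blocks(a,'s')
s=sense();T=s['tcp_pos'];print(T,np.degrees(np.arctan2(s['ee_rot'][1][1],s['ee_rot'][0][1])))
save('s5.png',np.hstack([a['frame'][170:290,190:330],b['frame'][170:290,190:330]]),2.8)
E
```

```text
t 0.83 [264. 131.] [210.  74.  70.] ctr 844 -70 [64. 48.] 89.8 z [ 9. 28. 40.]
t 0.82 [237. 230.] [75. 75. 73.] ctr 514 10 [61. 42.] 89.3 z [37. 41. 54.]
t 0.76 [193. 213.] [ 99. 179. 115.] ctr 574 159 [66. 46.] 15.8 z [23. 28. 42.]
t 0.53 [156. 213.] [47.  46.  42.5] ctr 579 290 [17. 38.] 64.0 z [  0.  24. 253.]
s 0.88 [302. 180.] [179.  53.  47.] ctr 842 -70 [66. 51.] 88.4 z [ 4. 27. 42.]
s 0.82 [131. 202.] [ 33. 107. 104.] ctr 474 334 [68. 47.] 22.4 z [ 7. 29. 41.]
s 0.72 [200. 204.] [ 71.  151.5  87. ] ctr 574 156 [72. 47.] 17.4 z [ 5. 30. 41.]
s 0.7 [160. 188.] [44. 43. 40.] ctr 587 310 [72. 47.] 61.0 z [ 2. 28. 40.]
s 0.63 [228. 227.] [93.  82.5 80. ] ctr 522 13 [75. 74.] 88.3 z [22. 41. 55.]
[0.57578699 0.25621968 0.18921021] 156.77226942604128
```

View pics/s5.png

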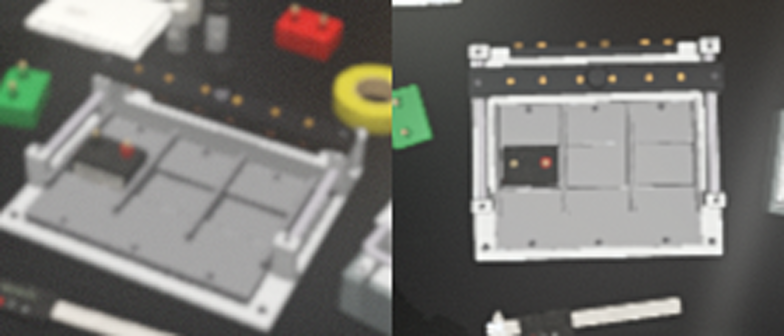

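Block B is seated in the left lane, at (528,165) in the right half with its top at z 41. Block A has not moved, so I go to it.

Call:
drive_tool(rows=[[100,8,30,0,0,0,-0.035],[100,5,24,-20,0,0,-0.032],[100,0,0,-38,0,0,0],[100,0,0,-30,0,0,0],[100,0,0,0,0,0,0]])

```text
time_s: 11.22
tcp_pos: [0.5849, 0.3061, 0.0946]
ee_rot: [[-0.458, -0.889, -0.012], [-0.889, 0.458, -0.007], [0.012, 0.007, -1.0]]
wrist_force: [-1.0, -0.4, -1.2]
gripper_width: 1.0
gripper_force: 0.0
```

Call:
drive_tool(rows=[[100,3,3.5,-20,0,0,0],[100,0,0,-20,0,0,0],[100,0,0,-12,0,0,0],[100,0,0,-8,0,0,0],[100,0,0,0,0,0,0]])

```text
time_s: 11.63
tcp_pos: [0.5914, 0.3122, 0.0409]
ee_rot: [[-0.457, -0.889, -0.002], [-0.889, 0.457, -0.001], [0.002, 0.001, -1.0]]
wrist_force: [0.3, -0.6, -0.0]
gripper_width: 0.999
gripper_force: 0.0
```

```bash
python3 - <<'E'
from h import *
a=capture('scene');blocks(a,'s')
s=sense();print(s['tcp_pos'],s['wrist_force'])
E
```

```text
s 0.87 [198. 204.] [ 66.  147.5  83. ] ctr 573 155 [66. 46.] 16.5 z [ 6. 29. 43.]
s 0.73 [160. 186.] [43. 42. 39.] ctr 587 311 [70. 47.] 60.5 z [ 6. 29. 40.]
s 0.7 [133. 203.] [ 31. 105. 103.] ctr 475 334 [68. 47.] 22.6 z [ 7. 29. 41.]
s 0.62 [227. 225.] [81. 77. 74.] ctr 513 9 [48. 66.] 1.2 z [24. 42. 53.]
[0.59241194 0.31320745 0.04276606] [0.9634561  0.60801997 1.01149457]
```

Call:
drive_tool(rows=[[100,-1,-1.5,-8.5,0,0,0],[20,0,0,0,0,0,0],[20,0,0,0,0,0,0],[20,0,0,0,0,0,0],[20,0,0,0,0,0,0]])

```text
time_s: 12.15
tcp_pos: [0.5909, 0.3119, 0.0334]
ee_rot: [[-0.456, -0.89, 0.001], [-0.89, 0.456, 0.0], [-0.001, -0.0, -1.0]]
wrist_force: [0.2, 0.0, 0.7]
gripper_width: 0.781
gripper_force: 0.0
```

Call:
drive_tool(rows=[[20,0,0,0,0,0,0],[20,0,0,0,0,0,0],[20,0,0,0,0,0,0],[20,0,0,0,0,0,0],[20,0,0,0,0,0,0]])

```text
time_s: 12.57
tcp_pos: [0.5905, 0.3118, 0.0331]
ee_rot: [[-0.456, -0.89, -0.0], [-0.89, 0.456, -0.0], [0.0, 0.0, -1.0]]
wrist_force: [-0.6, 0.4, 0.9]
gripper_width: 0.531
gripper_force: 30.0
```

Call:
drive_tool(rows=[[20,0,0,10,0,0,0],[20,0,0,30,0,0,0],[20,0,0,40,0,0,0],[20,-5,-20,35,0,0,0],[20,-11,-35,15,0,0,0.04]])

```text
time_s: 12.98
tcp_pos: [0.5782, 0.2601, 0.1689]
ee_rot: [[-0.416, -0.909, 0.011], [-0.909, 0.416, 0.005], [-0.009, -0.007, -1.0]]
wrist_force: [2.2, -0.7, 0.5]
gripper_width: 0.525
gripper_force: 30.0
```

Call:
drive_tool(rows=[[20,-11,-38,5,0,0,0.04],[20,-11,-38,0,0,0,0.05],[20,-11,-38,0,0,0,0.05],[20,-11,-38,0,0,0,0.05],[20,-11,-38,0,0,0,0.05]])

```text
time_s: 13.4
tcp_pos: [0.5186, 0.0649, 0.1685]
ee_rot: [[-0.19, -0.982, 0.0], [-0.982, 0.19, 0.0], [-0.0, -0.0, -1.0]]
wrist_force: [0.2, -1.1, -2.3]
gripper_width: 0.525
gripper_force: 30.0
```

Call:
drive_tool(rows=[[20,-11,-38,0,0,0,0.05],[20,-11,-38,0,0,0,0.05],[20,-11,-38,0,0,0,0.05],[20,-11,-38,0,0,0,0.05],[20,-11,-30,0,0,0,0]])

```text
time_s: 13.82
tcp_pos: [0.4635, -0.1175, 0.1686]
ee_rot: [[0.007, -1.0, 0.001], [-1.0, -0.007, -0.0], [0.0, -0.001, -1.0]]
wrist_force: [0.3, -0.6, -1.4]
gripper_width: 0.527
gripper_force: 30.0
```

Call:
drive_tool(rows=[[20,-8,-20,0,0,0,0],[20,0,0,0,0,0,0],[20,0,0,0,0,0,0]])

```text
time_s: 14.07
tcp_pos: [0.4561, -0.1363, 0.1684]
ee_rot: [[0.003, -1.0, 0.001], [-1.0, -0.003, 0.0], [-0.0, -0.001, -1.0]]
wrist_force: [0.4, 0.8, -2.3]
gripper_width: 0.524
gripper_force: 30.0
```

Call:
drive_tool(rows=[[20,3,-6,-20,0,0,0.009],[20,0,0,-35,0,0,0],[20,0,0,-25,0,0,0],[20,0,0,-9,0,0,0],[20,0,0,0,0,0,0]])

```text
time_s: 14.48
tcp_pos: [0.4586, -0.1406, 0.0771]
ee_rot: [[0.016, -1.0, -0.005], [-1.0, -0.016, -0.0], [0.0, 0.005, -1.0]]
wrist_force: [0.5, 0.3, -1.9]
gripper_width: 0.523
gripper_force: 30.0
```

```bash
python3 - <<'E'
from h import *
a=capture('scene')
s=sense();T=s['tcp_pos'];print(T)
for p in((.023,-.035,30),(-.023,-.035,30),(-.023,.031,0),(-.023,-.035,0)):
    print(p,(proj(a,[T[0]+p[0],T[1]+p[1],T[2]-.033+p[2]/1000])-[220,195])*8)
for x in(-52,75):
  for y in (-42,-114):
    th=.012;X=511.5+x*np.cos(th)-y*np.sin(th);Y=-66+x*np.sin(th)+y*np.cos(th)
    print('wall',x,y,(proj(a,[X/1000,Y/1000,.034])-[220,195])*8)
save('s6.png',a['frame'][195:265,220:290],8)
E
```

```text
[ 0.46005323 -0.14078871  0.07880797]
(0.023, -0.035, 30) [[524.43468201 390.9608221 ]]
(-0.023, -0.035, 30) [[463.46821123 480.02477353]]
(-0.023, 0.031, 0) [[272.53766772 476.93765128]]
(-0.023, -0.035, 0) [[458.12626729 548.47371015]]
wall -52 -42 [[300.8845295  458.46694126]]
wall -52 -114 [[501.12170095 532.82502309]]
wall 75 -42 [[460.28457498 237.79489299]]
wall 75 -114 [[648.64563311 301.76656488]]
```

View pics/s6.png

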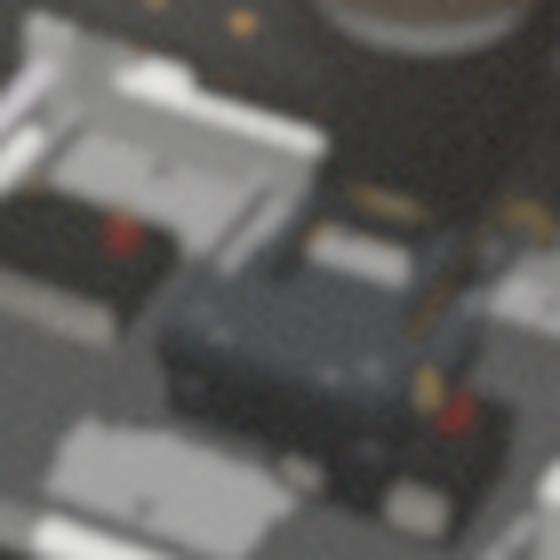

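Call:
drive_tool(rows=[[20,-1,-2.7,-10,0,0,0],[20,0,0,-9,0,0,0],[20,0,0,-2,0,0,0],[20,0,0,-1,0,0,0],[20,0,0,0,0,0,0]])

```text
time_s: 14.95
tcp_pos: [0.4592, -0.1439, 0.0575]
ee_rot: [[0.015, -1.0, 0.001], [-1.0, -0.015, -0.0], [0.0, -0.001, -1.0]]
wrist_force: [-0.7, 0.3, -1.0]
gripper_width: 0.525
gripper_force: 30.0
```

Call:
drive_tool(rows=[[20,0,0,-1,0,0,0],[20,0,0,-1,0,0,0],[20,0,0,0,0,0,0]])

```text
time_s: 15.2
tcp_pos: [0.4588, -0.144, 0.0552]
ee_rot: [[0.015, -1.0, 0.0], [-1.0, -0.015, 0.0], [0.0, -0.0, -1.0]]
wrist_force: [-0.5, -0.0, -1.1]
gripper_width: 0.526
gripper_force: 30.0
```

Call:
drive_tool(rows=[[20,0,0,-1,0,0,0],[20,0,0,-0.5,0,0,0],[20,0,0,0,0,0,0]])

```text
time_s: 15.45
tcp_pos: [0.4589, -0.1439, 0.0549]
ee_rot: [[0.016, -1.0, 0.0], [-1.0, -0.016, -0.0], [0.0, -0.0, -1.0]]
wrist_force: [-3.5, 1.9, 9.3]
gripper_width: 0.529
gripper_force: 30.0
```

Call:
drive_tool(rows=[[20,8,0.1,0.2,0,0,0],[20,8,0.1,0,0,0,0],[20,8,0.1,0,0,0,0],[20,8,0.1,0,0,0,0],[20,0,0,0,0,0,0]])

```text
time_s: 15.87
tcp_pos: [0.4898, -0.1441, 0.0548]
ee_rot: [[0.016, -1.0, -0.004], [-1.0, -0.016, -0.001], [0.001, 0.004, -1.0]]
wrist_force: [-3.8, -1.5, 10.0]
gripper_width: 0.527
gripper_force: 30.0
```

Call:
drive_tool(rows=[[20,8,0.1,0,0,0,0],[20,8,0.1,0,0,0,0],[20,4,0,0,0,0,0],[20,2,0,0,0,0,0],[20,0,0,0,0,0,0]])

```text
time_s: 16.28
tcp_pos: [0.5087, -0.144, 0.0546]
ee_rot: [[0.015, -1.0, -0.01], [-1.0, -0.015, -0.001], [0.001, 0.01, -1.0]]
wrist_force: [-9.1, -0.8, 14.4]
gripper_width: 0.526
gripper_force: 30.0
```

Call:
drive_tool(rows=[[20,1.5,0,0,0,0,0],[20,1,0,0,0,0,0],[20,0,0,0,0,0,0]])

```text
time_s: 16.53
tcp_pos: [0.5102, -0.144, 0.0546]
ee_rot: [[0.015, -1.0, -0.012], [-1.0, -0.015, -0.001], [0.001, 0.012, -1.0]]
wrist_force: [-9.1, 0.3, 14.3]
gripper_width: 0.525
gripper_force: 30.0
```

Call:
drive_tool(rows=[[20,1.5,0,0,0,0,0],[20,1.5,0,0,0,0,0],[20,0,0,0,0,0,0]])

```text
time_s: 16.78
tcp_pos: [0.5145, -0.144, 0.0545]
ee_rot: [[0.015, -1.0, -0.009], [-1.0, -0.015, -0.001], [0.001, 0.009, -1.0]]
wrist_force: [-6.4, -0.5, 8.3]
gripper_width: 0.527
gripper_force: 30.0
```

Call:
drive_tool(rows=[[20,1,0,0,0,0,0],[20,1,0,0,0,0,0],[20,0,0,0,0,0,0]])

```text
time_s: 17.03
tcp_pos: [0.5187, -0.1435, 0.0532]
ee_rot: [[0.015, -1.0, -0.004], [-1.0, -0.015, 0.0], [-0.0, 0.004, -1.0]]
wrist_force: [-3.4, -0.5, -1.2]
gripper_width: 0.527
gripper_force: 30.0
```

Over the recess, so I lower it.

Call:
drive_tool(rows=[[20,-0.8,0,-2,0,0,0],[20,0,0,-3,0,0,0],[20,0,0,-3,0,0,0],[20,0,0,-1,0,0,0],[20,0,0,0,0,0,0]])

```text
time_s: 17.45
tcp_pos: [0.5187, -0.1433, 0.0448]
ee_rot: [[0.015, -1.0, -0.002], [-1.0, -0.015, -0.0], [0.0, 0.002, -1.0]]
wrist_force: [-5.7, 0.8, 5.5]
gripper_width: 0.524
gripper_force: 30.0
```

Call:
drive_tool(rows=[[20,0,0,-1,0,0,0],[20,0,0,-0.5,0,0,0],[20,0,0,0,0,0,0]])

```text
time_s: 17.7
tcp_pos: [0.5187, -0.1433, 0.0448]
ee_rot: [[0.016, -1.0, -0.002], [-1.0, -0.016, -0.001], [0.0, 0.002, -1.0]]
wrist_force: [-6.8, 2.7, 14.2]
gripper_width: 0.529
gripper_force: 30.0
```

Call:
drive_tool(rows=[[80,0,0,0.5,0,0,0],[80,0,0,0,0,0,0],[80,0,0,0,0,0,0],[80,0,0,5,0,0,0],[80,0,0,15,0,0,0]])

```text
time_s: 18.12
tcp_pos: [0.5189, -0.1433, 0.0622]
ee_rot: [[0.015, -1.0, -0.003], [-1.0, -0.015, 0.0], [-0.0, 0.003, -1.0]]
wrist_force: [0.2, -0.1, -0.5]
gripper_width: 0.768
gripper_force: 0.0
```

Call:
drive_tool(rows=[[80,0,0,30,0,0,0],[80,0,0,40,0,0,0],[80,0,0,40,0,0,0],[80,-20,0,0,0,0,0],[80,-30,0,0,0,0,0]])

```text
time_s: 18.53
tcp_pos: [0.4736, -0.1433, 0.1769]
ee_rot: [[0.016, -1.0, 0.01], [-1.0, -0.016, -0.001], [0.001, -0.01, -1.0]]
wrist_force: [-0.9, -0.5, -0.0]
gripper_width: 0.801
gripper_force: 0.0
```

```bash
python3 - <<'E'
from h import *
b=capture('top');blocks(b,'t');a=capture('scene');blocks(a,'s')
for n,c in(('t',b),('s',a)):
  Q=cloud(c)
  k=(Q[...,2]>.11)&(Q[...,2]<.124)&(abs(Q[...,0]-.611)<.03)&(abs(Q[...,1]+.064)<.03)
  print(n,'knob top',k.sum(),Q[k].mean(0),Q[k].min(0),Q[k].max(0))
  for y0,nm in((.011,'L'),(-.145,'R')):
    k=(abs(Q[...,0]-.515)<.018)&(abs(Q[...,1]-y0)<.028)&(Q[...,2]>.03)&(Q[...,2]<.047)
    if k.sum()>10: print(nm,k.sum(),np.median(Q[k][:,2]),np.linalg.lstsq(np.c_[Q[k][:,:2]-[.515,y0],np.ones(k.sum())],Q[k][:,2],rcond=None)[0].round(3))
print(sense()['tcp_pos'])
E
```

```text
t 0.85 [239. 229.] [70. 69. 63.] ctr 514 10 [61. 42.] 89.3 z [37. 41. 53.]
t 0.82 [262. 131.] [214.  76.  73.] ctr 844 -70 [64. 48.] 89.4 z [10. 29. 39.]
t 0.55 [196. 214.] [102. 183. 118.] ctr 574 159 [66. 46.] 15.7 z [24. 29. 41.]
t 0.48 [281. 230.] [68.  66.  60.5] ctr 517 -116 [10. 32.] 88.5 z [37. 41. 44.]
t 0.45 [224. 154.] [176.5 175.5 167. ] ctr 756 61 [12. 22.] 19.5 z [15. 54. 61.]
s 0.93 [279. 242.] [66. 59. 57.] ctr 526 -142 [73. 71.] 0.5 z [22. 41. 53.]
s 0.9 [196. 204.] [ 69. 149.  86.] ctr 573 155 [72. 47.] 16.2 z [ 4. 29. 42.]
s 0.61 [132. 204.] [ 37. 152. 148.] ctr 476 334 [69. 49.] 22.9 z [ 2. 29. 41.]
s 0.56 [228. 224.] [68. 63. 60.] ctr 513 9 [49. 68.] 2.2 z [23. 41. 54.]
s 0.5 [306. 182.] [154.  50.  45.] ctr 842 -94 [21. 47.] 86.3 z [ 2. 25. 44.]
t knob top 54 [ 0.6115248  -0.06532445  0.11694877] [ 0.60035883 -0.07645507  0.11173211] [ 0.62226857 -0.05498032  0.12077955]
L 162 0.040671558666500116 [ 0.013 -0.     0.041]
R 24 0.04132633499925274 [ 0.006 -0.157  0.045]
s knob top 45 [ 0.60761416 -0.06631069  0.11669852] [ 0.59863143 -0.07791307  0.11146514] [ 0.62149059 -0.05403188  0.12207731]
L 132 0.04265445219915319 [-0.002 -0.001  0.043]
R 177 0.042657267064185565 [0.08  0.005 0.043]
[ 0.46976047 -0.14343608  0.17444639]
```

Call:
drive_tool(rows=[[100,28,16,0,0,0,0],[100,28,16,0,0,0,0],[100,28,16,0,0,0,0],[100,28,16,0,0,0,0],[100,28,14,0,0,0,0]])

```text
time_s: 19.15
tcp_pos: [0.612, -0.0642, 0.1734]
ee_rot: [[0.016, -1.0, 0.001], [-1.0, -0.016, -0.0], [0.0, -0.001, -1.0]]
wrist_force: [1.5, 0.2, 0.9]
gripper_width: 0.986
gripper_force: 0.0
```

Call:
drive_tool(rows=[[100,0,0,-20,0,0,0],[100,0,0,0,0,0,0],[100,0,0,0,0,0,0]])

```text
time_s: 19.4
tcp_pos: [0.6091, -0.0653, 0.1519]
ee_rot: [[0.015, -1.0, -0.004], [-1.0, -0.015, -0.001], [0.001, 0.004, -1.0]]
wrist_force: [0.0, -0.5, 0.6]
gripper_width: 1.001
gripper_force: 0.0
```

Call:
drive_tool(rows=[[100,2,0,-20,0,0,0],[100,0,0,-15,0,0,0],[60,0,0,-10,0,0,0],[20,0,0,0,0,0,0],[0,0,0,0,0,0,0]])

```text
time_s: 19.82
tcp_pos: [0.6114, -0.0658, 0.1092]
ee_rot: [[0.015, -1.0, 0.0], [-1.0, -0.015, -0.0], [0.0, -0.0, -1.0]]
wrist_force: [-0.4, -0.0, -0.4]
gripper_width: 0.854
gripper_force: 0.0
```

Call:
drive_tool(rows=[[0,0,0,0,0,0,0],[0,0,0,0,0,0,0],[0,0,0,0,0,0,0],[0,0,0,0,0,0,0],[0,0,0,0,0,0,0]])

```text
time_s: 20.23
tcp_pos: [0.6116, -0.0653, 0.1092]
ee_rot: [[0.015, -1.0, 0.001], [-1.0, -0.015, 0.0], [-0.0, -0.001, -1.0]]
wrist_force: [-0.1, -0.6, 0.7]
gripper_width: 0.482
gripper_force: 0.0
```

Call:
drive_tool(rows=[[0,0,0,0,0,0,0],[0,0,0,0,0,0,0],[0,0,0,0,0,0,0]])

```text
time_s: 20.48
tcp_pos: [0.6128, -0.0653, 0.1089]
ee_rot: [[0.015, -1.0, 0.003], [-1.0, -0.015, 0.0], [0.0, -0.003, -1.0]]
wrist_force: [4.2, -0.6, -1.4]
gripper_width: 0.283
gripper_force: 30.0
```

Call:
drive_tool(rows=[[0,-6,-0.1,0,0,0,0],[0,-10,-0.1,0,0,0,0],[0,-10,-0.1,0,0,0,0],[0,-10,-0.1,0,0,0,0],[0,-10,-0.1,0,0,0,0]])

```text
time_s: 20.9
tcp_pos: [0.5676, -0.0659, 0.1089]
ee_rot: [[0.015, -1.0, 0.006], [-1.0, -0.015, -0.0], [0.0, -0.006, -1.0]]
wrist_force: [6.1, -1.5, -4.2]
gripper_width: 0.285
gripper_force: 30.0
```

Call:
drive_tool(rows=[[0,-10,-0.1,0,0,0,0],[0,-10,-0.1,0,0,0,0],[0,-10,-0.1,0,0,0,0],[0,-8,-0.1,0,0,0,0],[0,-6,-0.1,0,0,0,0]])

```text
time_s: 21.32
tcp_pos: [0.5234, -0.0666, 0.1089]
ee_rot: [[0.016, -1.0, 0.006], [-1.0, -0.016, -0.0], [0.0, -0.006, -1.0]]
wrist_force: [8.9, -4.8, -6.5]
gripper_width: 0.285
gripper_force: 30.0
```

Call:
drive_tool(rows=[[0,-4,0,0,0,0,0],[0,-4,0,0,0,0,0],[0,0,0,0,0,0,0]])

```text
time_s: 21.57
tcp_pos: [0.5149, -0.0667, 0.1089]
ee_rot: [[0.015, -1.0, 0.004], [-1.0, -0.015, -0.0], [0.001, -0.004, -1.0]]
wrist_force: [5.4, -3.3, -5.1]
gripper_width: 0.286
gripper_force: 30.0
```

Call:
drive_tool(rows=[[0,-3,0,0,0,0,0],[0,-2,0,0,0,0,0],[0,0,0,0,0,0,0]])

```text
time_s: 21.82
tcp_pos: [0.5135, -0.0667, 0.109]
ee_rot: [[0.016, -1.0, 0.012], [-1.0, -0.016, -0.0], [0.001, -0.012, -1.0]]
wrist_force: [14.5, -5.2, -13.4]
gripper_width: 0.289
gripper_force: 30.1
```

Call:
drive_tool(rows=[[0,-2,0,0,0,0,0],[0,-1,0,0,0,0,0],[0,0,0,0,0,0,0]])

```text
time_s: 22.07
tcp_pos: [0.5134, -0.0667, 0.109]
ee_rot: [[0.017, -1.0, 0.017], [-1.0, -0.017, -0.0], [0.001, -0.017, -1.0]]
wrist_force: [21.0, -9.6, -19.7]
gripper_width: 0.284
gripper_force: 30.2
```

Call:
drive_tool(rows=[[0,2.5,0.5,0,0,0,0],[80,0,0,0,0,0,0],[80,0,0,0,0,0,0],[80,0,0,0,0,0,0],[80,0,0,0,0,0,0]])

```text
time_s: 22.48
tcp_pos: [0.5071, -0.0659, 0.1085]
ee_rot: [[0.015, -1.0, -0.002], [-1.0, -0.015, 0.0], [-0.0, 0.002, -1.0]]
wrist_force: [-0.3, 0.3, 0.1]
gripper_width: 0.504
gripper_force: 0.0
```

Call:
drive_tool(rows=[[80,0,0,0,0,0,0],[80,0,0,15,0,0,0],[80,0,0,30,0,0,0],[80,0,0,40,0,0,0],[80,0,0,0,0,0,0]])

```text
time_s: 22.9
tcp_pos: [0.5119, -0.0658, 0.2011]
ee_rot: [[0.017, -1.0, 0.014], [-1.0, -0.017, -0.0], [0.001, -0.014, -1.0]]
wrist_force: [1.6, 0.2, 1.0]
gripper_width: 0.79
gripper_force: 0.0
```

```bash
python3 - <<'E'
from h import *
b=capture('top');a=capture('scene')
for n,c in(('t',b),('s',a)):
  Q=cloud(c)
  k=(Q[...,2]>.068)&(Q[...,2]<.084)&(Q[...,0]>.47)&(Q[...,0]<.64)&((abs(Q[...,1]+.19)<.015)|(abs(Q[...,1]-.055)<.015))
  print(n,'bar',k.sum(),np.percentile(Q[k][:,0],[3,50,97]))
  k=(Q[...,2]>.096)&(Q[...,2]<.115)&(Q[...,1]>-.43)&(Q[...,1]<-.24)&(Q[...,0]>.42)&(Q[...,0]<.6)
  X=(Q[k]*1000).astype(np.float32);print(n,'flap',k.sum(),cv2.minAreaRect(X[:,:2]),np.median(X[:,2]))
  for l in('guard_bail','toggle_tip'):
    for r in search_frame(l,c)[:2]: print(l,r['p'],r['xy'],atz(c,r['xy'],.103))
save('t7.png',np.hstack([a['frame'][225:305,300:390],b['frame'][185:265,300:390]]),4.4)
print(sense()['tcp_pos'])
E
```

```text
t bar 106 [0.49824722 0.51380784 0.52943905]Traceback (most recent call last):
  File "<stdin>", line 8, in <module>
cv2.error: OpenCV(4.12.0) /io/opencv/modules/imgproc/src/convhull.cpp:143: error: (-215:Assertion failed) total >= 0 && (depth == CV_32F || depth == CV_32S) in function 'convexHull'
```

```bash
python3 - <<'E'
from h import *
b=capture('top');a=capture('scene')
for n,c in(('t',b),('s',a)):
  Q=cloud(c)
  k=(Q[...,2]>.096)&(Q[...,2]<.115)&(Q[...,1]>-.43)&(Q[...,1]<-.24)&(Q[...,0]>.42)&(Q[...,0]<.6)
  X=(Q[k]*1000).astype(np.float32);print(n,'flap',k.sum(),cv2.minAreaRect(X[:,:2].copy()),np.median(X[:,2]),X.min(0),X.max(0))
  k=(Q[...,2]>.045)&(Q[...,2]<.062)&(Q[...,1]>-.43)&(Q[...,1]<-.22)&(Q[...,0]>.40)&(Q[...,0]<.62)
  X=(Q[k]*1000).astype(np.float32);print(n,'boxtop',k.sum(),cv2.minAreaRect(X[:,:2].copy()))
  for l in('guard_bail','toggle_tip'):
    for r in search_frame(l,c)[:2]: print(l,r['p'],r['xy'],atz(c,r['xy'],.103))
save('t7.png',np.hstack([a['frame'][225:305,300:390],b['frame'][185:265,300:390]]),4.4)
def w(x,y,z): return (atz(b,((x+.5)/4.4-.5+300,(y+.5)/4.4-.5+185),z)*1000).round(1)
np.save('/tmp/x.npy',0)
print(sense()['tcp_pos'])
E
```

```text
t flap 867 ((500.033935546875, -319.5160217285156), (83.65693664550781, 122.92237091064453), 81.35359954833984) 103.81984 [ 437.31485 -369.05466   97.21333] [ 565.0291   -275.93658   110.988266]
t boxtop 482 ((510.9639892578125, -320.64337158203125), (108.2588882446289, 119.65196990966797), 80.96966552734375)
guard_bail 0.65 [350.4, 228.2] [ 0.51512918 -0.32945529  0.103     ]
s flap 1029 ((498.6562805175781, -320.65447998046875), (84.96257019042969, 127.07847595214844), 80.80225372314453) 105.64053 [ 434.7971  -371.27924   96.00816] [ 566.36993 -277.47043  111.34559]
s boxtop 873 ((509.5845642089844, -323.09796142578125), (109.73136138916016, 122.2227783203125), 80.41461944580078)
guard_bail 0.55 [343.9, 251.0] [ 0.5011569  -0.32070999  0.103     ]
[ 0.50719692 -0.06592548  0.1924724 ]
```

View pics/t7.png

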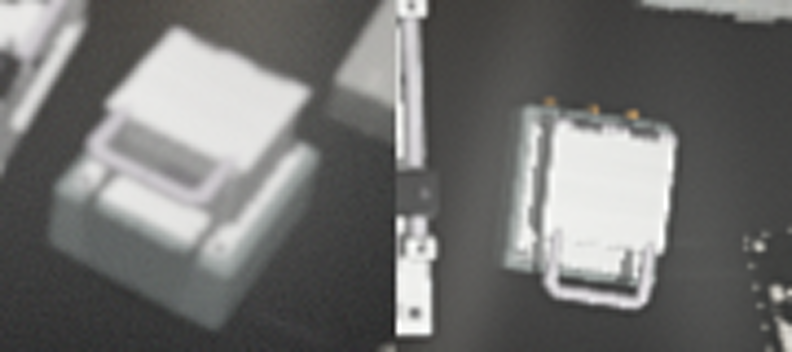

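The bar rests at its stop, with its centre at x ≈ 0.514. The guard is shut, with the bail at (600,298) in the right half. The box is at about (511,-321) mm with yaw ≈ -8.9°.

Call:
drive_tool(rows=[[33,-9,-35,0,0,0,-0.034],[33,-9,-35,0,0,0,-0.034],[33,-9,-35,0,0,0,-0.034],[33,-9,-35,0,0,0,-0.034],[33,-9,-35,0,0,0,-0.034]])

```text
time_s: 23.72
tcp_pos: [0.462, -0.2422, 0.193]
ee_rot: [[-0.155, -0.988, -0.002], [-0.988, 0.155, 0.0], [-0.0, 0.002, -1.0]]
wrist_force: [0.5, 0.5, -0.9]
gripper_width: 0.507
gripper_force: 0.0
```

Call:
drive_tool(rows=[[33,-9,-35,0,0,0,0],[33,-9,-35,0,0,0,0],[33,0,0,0,0,0,0],[33,0,0,0,0,0,0]])

```text
time_s: 24.05
tcp_pos: [0.4438, -0.3124, 0.1925]
ee_rot: [[-0.158, -0.987, -0.002], [-0.987, 0.158, 0.001], [-0.0, 0.002, -1.0]]
wrist_force: [-0.3, 1.0, -0.4]
gripper_width: 0.339
gripper_force: 0.0
```

Call:
drive_tool(rows=[[33,-1,1.5,-35,0,0,0],[33,0,0,-25,0,0,0],[33,0,0,0,0,0,0]])

```text
time_s: 24.3
tcp_pos: [0.4405, -0.3068, 0.1285]
ee_rot: [[-0.155, -0.988, -0.011], [-0.988, 0.155, 0.005], [-0.004, 0.011, -1.0]]
wrist_force: [-0.9, -0.8, 0.1]
gripper_width: 0.329
gripper_force: 0.0
```

Call:
drive_tool(rows=[[33,0,0,-10,0,0,0],[33,0,0,-10,0,0,0],[33,0,0,-6,0,0,0],[33,0,0,0,0,0,0]])

```text
time_s: 24.63
tcp_pos: [0.4437, -0.3089, 0.1069]
ee_rot: [[-0.154, -0.988, -0.001], [-0.988, 0.154, 0.001], [-0.0, 0.001, -1.0]]
wrist_force: [-1.0, 1.1, -0.6]
gripper_width: 0.331
gripper_force: 0.0
```

Call:
drive_tool(rows=[[0,0,0,0,0,0,0],[0,0,0,0,0,0,0],[0,0,0,0,0,0,0],[0,0,0,0,0,0,0],[0,0,0,0,0,0,0]])

```text
time_s: 25.05
tcp_pos: [0.444, -0.3095, 0.1082]
ee_rot: [[-0.154, -0.988, 0.001], [-0.988, 0.154, -0.0], [0.0, -0.001, -1.0]]
wrist_force: [-0.1, 0.6, 1.8]
gripper_width: 0.076
gripper_force: 30.0
```

```bash
python3 - <<'E'
import numpy as np
s=np.linspace(0,1.92,17)+np.radians(1)
p=np.c_[-115*np.cos(s),115*np.sin(s)]
d=np.diff(p,axis=0)
for a,(dx,dz) in zip(s[1:],d): print(round(a,2),[round(dx*.988,1),round(-dx*.155,1),round(dz,1)])
E
```

```text
0.14 [np.float64(1.1), np.float64(-0.2), np.float64(13.8)]
0.26 [np.float64(2.7), np.float64(-0.4), np.float64(13.5)]
0.38 [np.float64(4.3), np.float64(-0.7), np.float64(13.1)]
0.5 [np.float64(5.8), np.float64(-0.9), np.float64(12.5)]
0.62 [np.float64(7.2), np.float64(-1.1), np.float64(11.7)]
0.74 [np.float64(8.5), np.float64(-1.3), np.float64(10.7)]
0.86 [np.float64(9.8), np.float64(-1.5), np.float64(9.6)]
0.98 [np.float64(10.8), np.float64(-1.7), np.float64(8.4)]
1.1 [np.float64(11.7), np.float64(-1.8), np.float64(7.0)]
1.22 [np.float64(12.5), np.float64(-2.0), np.float64(5.5)]
1.34 [np.float64(13.0), np.float64(-2.0), np.float64(4.0)]
1.46 [np.float64(13.4), np.float64(-2.1), np.float64(2.4)]
1.58 [np.float64(13.6), np.float64(-2.1), np.float64(0.7)]
1.7 [np.float64(13.6), np.float64(-2.1), np.float64(-0.9)]
1.82 [np.float64(13.4), np.float64(-2.1), np.float64(-2.6)]
1.94 [np.float64(13.0), np.float64(-2.0), np.float64(-4.2)]
```

Call:
drive_tool(rows=[[0,1.1,-0.2,13.8,0,0,0],[0,2.7,-0.4,13.5,0,0,0],[0,4.3,-0.7,13.1,0,0,0],[0,5.8,-0.9,12.5,0,0,0],[0,0,0,0,0,0,0]])

```text
time_s: 25.47
tcp_pos: [0.4577, -0.3116, 0.1624]
ee_rot: [[-0.154, -0.988, -0.0], [-0.988, 0.154, -0.0], [0.0, 0.0, -1.0]]
wrist_force: [-3.5, -1.0, 0.6]
gripper_width: 0.079
gripper_force: 30.0
```

Call:
drive_tool(rows=[[0,7.2,-1.1,11.7,0,0,0],[0,8.5,-1.3,10.7,0,0,0],[0,9.8,-1.5,9.6,0,0,0],[0,10.8,-1.7,8.4,0,0,0],[0,0,0,0,0,0,0]])

```text
time_s: 25.88
tcp_pos: [0.4928, -0.3172, 0.2031]
ee_rot: [[-0.154, -0.988, -0.004], [-0.988, 0.154, -0.0], [0.001, 0.004, -1.0]]
wrist_force: [-8.8, 2.4, 11.0]
gripper_width: 0.08
gripper_force: 30.0
```

Call:
drive_tool(rows=[[0,11.7,-1.8,7,0,0,0],[0,12.5,-2,5.5,0,0,0],[0,13,-2,4,0,0,0],[0,13.4,-2.1,2.4,0,0,0],[0,0,0,0,0,0,0]])

```text
time_s: 26.3
tcp_pos: [0.5469, -0.3258, 0.2213]
ee_rot: [[-0.153, -0.988, 0.003], [-0.988, 0.153, -0.002], [0.002, -0.003, -1.0]]
wrist_force: [-2.1, 1.5, 7.1]
gripper_width: 0.077
gripper_force: 30.0
```

Call:
drive_tool(rows=[[0,13.6,-2.1,0.7,0,0,0],[0,13.6,-2.1,-0.9,0,0,0],[0,13.4,-2.1,-2.6,0,0,0],[0,7,-1,-2.2,0,0,0],[0,0,0,0,0,0,0]])

```text
time_s: 26.72
tcp_pos: [0.5938, -0.333, 0.2144]
ee_rot: [[-0.154, -0.988, 0.002], [-0.988, 0.154, -0.001], [0.001, -0.002, -1.0]]
wrist_force: [0.3, -1.3, 2.5]
gripper_width: 0.081
gripper_force: 30.0
```

Call:
drive_tool(rows=[[35,0,0,0,0,0,0],[35,0,0,0,0,0,0],[35,0,0,0,0,0,0],[35,0,0,0,0,0,0],[35,0,0,20,0,0,0]])

```text
time_s: 27.13
tcp_pos: [0.5899, -0.3309, 0.2302]
ee_rot: [[-0.155, -0.988, -0.008], [-0.988, 0.155, 0.005], [-0.004, 0.009, -1.0]]
wrist_force: [-0.1, 0.2, -1.0]
gripper_width: 0.324
gripper_force: 0.0
```

Call:
drive_tool(rows=[[0,0,0,30,0,0,0],[0,-20,3,30,0,0,0.12],[0,-30,5,0,0,0,0.12],[0,-35,5,0,0,0,0.12]])

```text
time_s: 27.47
tcp_pos: [0.5078, -0.3193, 0.2965]
ee_rot: [[0.21, -0.978, 0.004], [-0.978, -0.21, -0.001], [0.002, -0.004, -1.0]]
wrist_force: [-0.6, -0.3, -0.9]
gripper_width: 0.132
gripper_force: 0.0
```

```bash
python3 - <<'E'
from h import *
a=capture('scene');b=capture('top')
s=sense();print(s['tcp_pos'],s['joints'],s['gripper_width'])
for n,c in(('t',b),('s',a)):
  for l in('guard_bail','toggle_tip'):
    for r in search_frame(l,c)[:2]: print(n,l,r['p'],r['xy'],atz(c,r['xy'],.086))
ct=lambda x,z,y=0:[.5108+(.988*x+.155*y)/1000,-.3215+(-.155*x+.988*y)/1000,z/1000]
print('exp toggle',proj(a,ct(-24,86)),proj(b,ct(-24,86)),'bail',proj(a,ct(83,210)))
save('u1.png',a['frame'][205:305,300:390],6)
E
```

```text
[ 0.50219815 -0.31812246  0.29552512] [-1.67938496e+01  1.73130942e+01  1.24744429e+00 -7.14684333e-02
 -7.40713688e+01  2.85844360e+01] 0.05044805285682436
s guard_bail 0.75 [361.4, 221.5] [ 0.65275883 -0.32311709  0.086     ]
exp toggle [[339.87882444 259.21182797]] [[345.42298148 237.30671476]] bail [[367.80445809 197.5768313 ]]
```

View pics/u1.png

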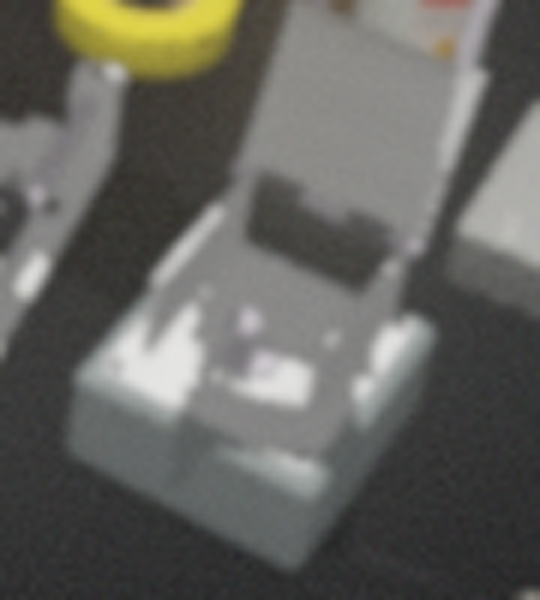

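The guard stands open and the toggle ball is at (248,320) in the crop, leaning to the front as expected. I turn the tool 90° and come down in front of it.

Call:
drive_tool(rows=[[0,-8,1,0,0,0,0.12],[0,-8,1,0,0,0,0.12],[0,-8,1,0,0,0,0.12],[0,-8,1,0,0,0,0.12],[0,-8,0.5,0,0,0,0.12]])

```text
time_s: 28.18
tcp_pos: [0.4682, -0.3149, 0.2943]
ee_rot: [[0.725, -0.689, -0.0], [-0.689, -0.725, 0.0], [-0.001, 0.0, -1.0]]
wrist_force: [0.2, -0.6, -0.2]
gripper_width: 0.006
gripper_force: 0.0
```

Call:
drive_tool(rows=[[0,0,0,-30,0,0,0.12],[0,0,0,-30,0,0,0.12],[0,0,0,-30,0,0,0.12],[0,0,0,-30,0,0,0.12],[0,0,0,0,0,0,0.12]])

```text
time_s: 28.6
tcp_pos: [0.4648, -0.3131, 0.1677]
ee_rot: [[0.987, -0.161, -0.012], [-0.161, -0.987, 0.006], [-0.012, -0.004, -1.0]]
wrist_force: [-0.3, 0.3, -0.0]
gripper_width: 0.006
gripper_force: 0.0
```

Call:
drive_tool(rows=[[0,0,0,0,0,0,0],[0,0,0,0,0,0,0]])

```text
time_s: 28.77
tcp_pos: [0.4686, -0.3153, 0.1747]
ee_rot: [[0.986, -0.168, 0.0], [-0.168, -0.986, -0.001], [0.0, 0.001, -1.0]]
wrist_force: [-0.4, 0.1, 0.8]
gripper_width: 0.003
gripper_force: 0.0
```

Call:
drive_tool(rows=[[0,-8,1,-15,0,0,0.012],[0,0,0,-25,0,0,0],[0,0,0,-25,0,0,0],[0,0,0,-11,0,0,0],[0,0,0,0,0,0,0]])

```text
time_s: 29.18
tcp_pos: [0.4589, -0.3135, 0.0972]
ee_rot: [[0.988, -0.156, -0.003], [-0.156, -0.988, 0.001], [-0.003, -0.001, -1.0]]
wrist_force: [0.2, -0.4, -0.2]
gripper_width: 0.002
gripper_force: 0.0
```

Call:
drive_tool(rows=[[0,4,-0.6,0,0,0,0],[0,8,-1.2,0,0,0,0],[0,0,0,0,0,0,0]])

```text
time_s: 29.43
tcp_pos: [0.4739, -0.3164, 0.1007]
ee_rot: [[0.988, -0.153, 0.004], [-0.153, -0.988, -0.002], [0.004, 0.001, -1.0]]
wrist_force: [0.5, -0.3, -1.0]
gripper_width: 0.005
gripper_force: 0.0
```

Call:
drive_tool(rows=[[0,5,-0.8,-2.5,0,0,0],[0,5,-0.8,0,0,0,0],[0,5,-0.8,0,0,0,0],[0,5,-0.8,0,0,0,0],[0,0,0,0,0,0,0]])

```text
time_s: 29.85
tcp_pos: [0.4925, -0.3191, 0.0967]
ee_rot: [[0.988, -0.153, 0.001], [-0.153, -0.988, -0.001], [0.001, 0.0, -1.0]]
wrist_force: [-2.2, 0.6, 0.8]
gripper_width: 0.005
gripper_force: 0.9
```

Call:
drive_tool(rows=[[0,3,-0.5,0,0,0,0],[0,3,-0.5,0,0,0,0],[0,0,0,0,0,0,0]])

```text
time_s: 30.1
tcp_pos: [0.4973, -0.3198, 0.0961]
ee_rot: [[0.988, -0.153, -0.001], [-0.153, -0.988, 0.0], [-0.001, -0.0, -1.0]]
wrist_force: [-2.8, 0.3, 1.3]
gripper_width: 0.009
gripper_force: 1.8
```

Call:
drive_tool(rows=[[0,2,-0.3,0,0,0,0],[0,1.5,-0.2,0,0,0,0],[0,0,0,0,0,0,0]])

```text
time_s: 30.35
tcp_pos: [0.4991, -0.32, 0.0958]
ee_rot: [[0.988, -0.154, -0.005], [-0.154, -0.988, 0.001], [-0.005, -0.001, -1.0]]
wrist_force: [-6.6, 0.7, 2.3]
gripper_width: 0.007
gripper_force: 3.3
```

Call:
drive_tool(rows=[[0,2,-0.3,0,0,0,0],[0,1,-0.2,0,0,0,0],[0,0,0,0,0,0,0]])

```text
time_s: 30.6
tcp_pos: [0.4996, -0.3201, 0.0956]
ee_rot: [[0.988, -0.154, -0.01], [-0.154, -0.988, 0.003], [-0.01, -0.002, -1.0]]
wrist_force: [-10.9, 1.9, 5.6]
gripper_width: 0.006
gripper_force: 5.9
```

Call:
drive_tool(rows=[[0,-10,1.5,0,0,0,0],[0,-20,3,0,0,0,0],[0,-10,1.5,20,0,0,0],[0,0,0,40,0,0,-0.12],[0,0,0,40,0,0,-0.12]])

```text
time_s: 31.02
tcp_pos: [0.4639, -0.3149, 0.1969]
ee_rot: [[0.921, -0.389, 0.001], [-0.389, -0.921, -0.0], [0.001, -0.0, -1.0]]
wrist_force: [1.0, -0.7, 0.7]
gripper_width: 0.008
gripper_force: 0.0
```

Call:
drive_tool(rows=[[0,0,0,40,0,0,-0.12],[0,0,0,40,0,0,-0.12],[0,0,0,30,0,0,-0.12],[33,0,0,0,0,0,-0.12],[33,0,0,0,0,0,-0.12]])

```text
time_s: 31.43
tcp_pos: [0.4663, -0.3155, 0.3102]
ee_rot: [[0.541, -0.841, 0.011], [-0.841, -0.541, -0.004], [0.009, -0.007, -1.0]]
wrist_force: [0.5, 0.2, -0.6]
gripper_width: 0.083
gripper_force: 0.0
```

Call:
drive_tool(rows=[[33,0,0,0,0,0,-0.12],[33,0,0,0,0,0,-0.12],[33,0,0,0,0,0,-0.12],[33,0,0,0,0,0,-0.12],[33,0,0,0,0,0,-0.12]])

```text
time_s: 31.85
tcp_pos: [0.4654, -0.3151, 0.3071]
ee_rot: [[-0.028, -1.0, 0.005], [-1.0, 0.028, -0.002], [0.002, -0.005, -1.0]]
wrist_force: [0.8, -0.3, 0.2]
gripper_width: 0.32
gripper_force: 0.0
```

```bash
python3 - <<'E'
from h import *
a=capture('scene')
s=sense();R=s['ee_rot'];print(s['tcp_pos'],np.degrees(np.arctan2(R[1][1],R[0][1])),s['gripper_width'])
ct=lambda x,z,y=0:[.5108+(.988*x+.155*y)/1000,-.3215+(-.155*x+.988*y)/1000,z/1000]
print((proj(a,ct(-24,86))-[300,185])*5,(proj(a,ct(4,86))-[300,185])*5,'bail',[(proj(a,ct(46+115*np.sin(q),101+115*np.cos(q)))-[300,185])*5 for q in(.3,.38)])
save('u2.png',a['frame'][185:305,300:400],5)
E
```

```text
[ 0.46526926 -0.3151297   0.30701101] 178.14408905427217 0.3239578947358114
[[199.39412221 371.05913987]] [[225.72483663 339.06441386]] bail [array([[336.71214094,  64.39761358]]), array([[343.10533908,  61.02751447]])]
```

View pics/u2.png

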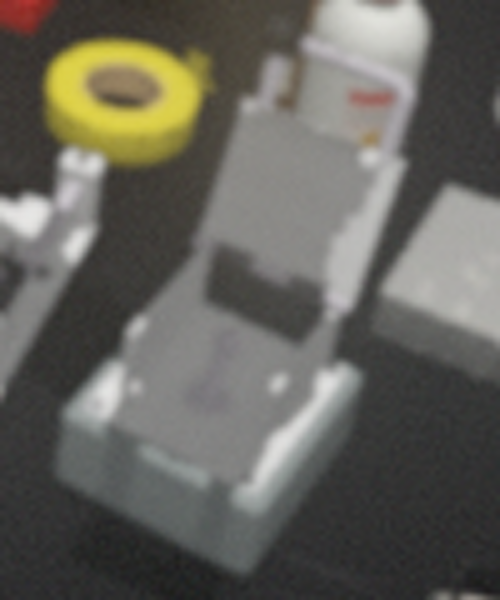

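The toggle now leans to the hinge side, with its ball at (228,340) as predicted for on. The guard is still open with the bail at (358,67), so I regrip it.

Call:
drive_tool(rows=[[45,32,-5,0,0,0,-0.12],[45,35,-5,0,0,0,0],[45,35,-6,0,0,0,0],[45,28,-5,0,0,0,0],[45,0,0,0,0,0,0]])

```text
time_s: 32.32
tcp_pos: [0.599, -0.3362, 0.3036]
ee_rot: [[-0.139, -0.99, 0.002], [-0.99, 0.139, -0.0], [0.0, -0.002, -1.0]]
wrist_force: [0.5, 0.4, -0.2]
gripper_width: 0.445
gripper_force: 0.0
```

Call:
drive_tool(rows=[[45,0,0,-30,0,0,0],[45,0,0,0,0,0,0],[45,0,0,0,0,0,0]])

```text
time_s: 32.57
tcp_pos: [0.5933, -0.3356, 0.2749]
ee_rot: [[-0.141, -0.99, -0.002], [-0.99, 0.141, 0.001], [-0.001, 0.003, -1.0]]
wrist_force: [-0.5, -0.8, 0.6]
gripper_width: 0.449
gripper_force: 0.0
```

Call:
drive_tool(rows=[[45,3,0,-20,0,0,-0.015],[45,0,0,-20,0,0,0],[45,0,0,-15,0,0,0],[45,0,0,-6,0,0,0],[45,0,0,0,0,0,0]])

```text
time_s: 32.98
tcp_pos: [0.5965, -0.3359, 0.2154]
ee_rot: [[-0.157, -0.988, -0.0], [-0.988, 0.157, -0.0], [0.0, 0.0, -1.0]]
wrist_force: [-0.4, -0.2, 0.3]
gripper_width: 0.446
gripper_force: 0.0
```

Call:
drive_tool(rows=[[0,0,0,0,0,0,0],[0,0,0,0,0,0,0],[0,0,0,0,0,0,0],[0,0,0,0,0,0,0],[0,0,0,0,0,0,0]])

```text
time_s: 33.4
tcp_pos: [0.5971, -0.336, 0.2163]
ee_rot: [[-0.157, -0.988, 0.002], [-0.988, 0.157, -0.001], [0.0, -0.002, -1.0]]
wrist_force: [0.6, -0.1, 0.6]
gripper_width: 0.156
gripper_force: 0.2
```

Call:
drive_tool(rows=[[0,0,0,0,0,0,0],[0,0,0,0,0,0,0]])

```text
time_s: 33.57
tcp_pos: [0.5971, -0.336, 0.216]
ee_rot: [[-0.157, -0.988, 0.001], [-0.988, 0.157, -0.001], [0.0, -0.001, -1.0]]
wrist_force: [0.1, 1.1, 0.8]
gripper_width: 0.076
gripper_force: 30.0
```

Call:
drive_tool(rows=[[0,-11,1.7,3.5,0,0,0],[0,-13.4,2.1,2.6,0,0,0],[0,-13.6,2.1,0.9,0,0,0],[0,-13.6,2.1,-0.7,0,0,0],[0,0,0,0,0,0,0]])

```text
time_s: 33.98
tcp_pos: [0.5436, -0.3275, 0.2229]
ee_rot: [[-0.158, -0.987, 0.001], [-0.987, 0.158, 0.0], [-0.0, -0.001, -1.0]]
wrist_force: [1.0, 1.0, 2.2]
gripper_width: 0.077
gripper_force: 30.0
```

Call:
drive_tool(rows=[[0,-13.4,2.1,-2.4,0,0,0],[0,-13,2,-4,0,0,0],[0,-12.5,2,-5.5,0,0,0],[0,-11.7,1.8,-7,0,0,0],[0,0,0,0,0,0,0]])

```text
time_s: 34.4
tcp_pos: [0.4927, -0.3194, 0.202]
ee_rot: [[-0.158, -0.987, -0.003], [-0.987, 0.158, 0.001], [-0.001, 0.003, -1.0]]
wrist_force: [-0.3, 2.3, 1.3]
gripper_width: 0.079
gripper_force: 30.0
```

Call:
drive_tool(rows=[[0,-10.8,1.7,-8.4,0,0,0],[0,-9.8,1.5,-9.6,0,0,0],[0,-8.5,1.3,-10.7,0,0,0],[0,-7.2,1.1,-11.7,0,0,0],[0,0,0,0,0,0,0]])

```text
time_s: 34.82
tcp_pos: [0.4574, -0.3139, 0.1607]
ee_rot: [[-0.158, -0.987, -0.003], [-0.987, 0.158, 0.002], [-0.001, 0.003, -1.0]]
wrist_force: [1.0, 3.4, 0.7]
gripper_width: 0.079
gripper_force: 30.0
```

Call:
drive_tool(rows=[[0,-5.8,0.9,-12.5,0,0,0],[0,-4.3,0.7,-13.1,0,0,0],[0,-2.7,0.4,-13.5,0,0,0],[0,-1,0.2,-10,0,0,0],[0,0,0,0,0,0,0]])

```text
time_s: 35.23
tcp_pos: [0.4439, -0.3118, 0.1116]
ee_rot: [[-0.158, -0.988, -0.004], [-0.988, 0.158, 0.002], [-0.001, 0.004, -1.0]]
wrist_force: [-0.5, 3.4, 0.8]
gripper_width: 0.077
gripper_force: 30.0
```

Call:
drive_tool(rows=[[0,0,0,-3,0,0,0],[0,0,0,-2,0,0,0],[0,0,0,0,0,0,0]])

```text
time_s: 35.48
tcp_pos: [0.4438, -0.3118, 0.1079]
ee_rot: [[-0.158, -0.987, -0.002], [-0.988, 0.158, 0.001], [-0.001, 0.002, -1.0]]
wrist_force: [-3.0, 3.7, -0.3]
gripper_width: 0.075
gripper_force: 30.0
```

Call:
drive_tool(rows=[[0,0,0,-1.5,0,0,0],[0,0,0,-1,0,0,0],[0,0,0,0,0,0,0]])

```text
time_s: 35.73
tcp_pos: [0.4437, -0.3118, 0.1063]
ee_rot: [[-0.157, -0.988, -0.002], [-0.988, 0.157, 0.001], [-0.0, 0.002, -1.0]]
wrist_force: [-4.3, 5.4, 2.6]
gripper_width: 0.078
gripper_force: 30.0
```

Call:
drive_tool(rows=[[0,0,0,-1,0,0,0],[0,0,0,-1,0,0,0],[0,0,0,0,0,0,0]])

```text
time_s: 35.98
tcp_pos: [0.4438, -0.3118, 0.106]
ee_rot: [[-0.157, -0.988, -0.002], [-0.988, 0.157, 0.0], [0.0, 0.002, -1.0]]
wrist_force: [-6.2, 7.7, 11.6]
gripper_width: 0.079
gripper_force: 30.0
```

Guard is on its stop. I release, lift away and check everything.

Call:
drive_tool(rows=[[33,0,0,1,0,0,0],[33,0,0,0,0,0,0],[33,0,0,0,0,0,0],[33,0,0,0,0,0,0],[33,0,0,5,0,0,0]])

```text
time_s: 36.4
tcp_pos: [0.4445, -0.3123, 0.1093]
ee_rot: [[-0.157, -0.988, -0.001], [-0.988, 0.157, 0.0], [-0.0, 0.001, -1.0]]
wrist_force: [0.4, -0.3, -0.4]
gripper_width: 0.313
gripper_force: 0.0
```

Call:
drive_tool(rows=[[33,0,0,20,0,0,0],[33,0,0,40,0,0,0],[33,0,0,40,0,0,0],[33,-25,0,20,0,0,0],[33,-35,0,0,0,0,0]])

```text
time_s: 36.82
tcp_pos: [0.3889, -0.3143, 0.2356]
ee_rot: [[-0.154, -0.988, 0.012], [-0.988, 0.154, -0.007], [0.005, -0.013, -1.0]]
wrist_force: [0.2, -0.8, 0.4]
gripper_width: 0.328
gripper_force: 0.0
```

```bash
python3 - <<'E'
from h import *
b=capture('top');a=capture('scene');blocks(b,'t');blocks(a,'s')
for n,c in(('t',b),('s',a)):
  Q=cloud(c)
  k=(Q[...,2]>.068)&(Q[...,2]<.084)&(Q[...,0]>.47)&(Q[...,0]<.64)&((abs(Q[...,1]+.19)<.015)|(abs(Q[...,1]-.055)<.015))
  print(n,'bar',k.sum(),np.percentile(Q[k][:,0],[3,50,97]))
  k=(Q[...,2]>.096)&(Q[...,2]<.125)&(Q[...,1]>-.43)&(Q[...,1]<-.24)&(Q[...,0]>.42)&(Q[...,0]<.6)
  X=(Q[k]*1000).astype(np.float32)
  if len(X)>5: print(n,'flap',k.sum(),cv2.minAreaRect(X[:,:2].copy()),np.percentile(X[:,2],[5,50,95]))
print(sense()['tcp_pos'])
save('v1.png',np.hstack([a['frame'][165:305,190:390],b['frame'][165:305,190:390]]),2)
E
```

```text
t 0.84 [196. 214.] [101. 182. 117.] ctr 574 159 [66. 46.] 16.6 z [22. 29. 41.]
t 0.73 [262. 130.] [212.  76.  72.] ctr 844 -70 [64. 47.] 89.4 z [ 6. 29. 41.]
t 0.56 [136. 241.] [ 91. 193. 188.] ctr 478 336 [64. 46.] 24.2 z [19. 29. 39.]
t 0.41 [285. 224.] [76. 76. 74.] ctr 535 -143 [58. 10.] 89.3 z [36. 40. 43.]
s 0.9 [131. 204.] [ 38. 158. 150.] ctr 475 333 [66. 48.] 20.2 z [ 5. 29. 42.]
s 0.84 [225. 228.] [76. 74. 71.] ctr 503 9 [31. 65.] 2.3 z [21. 40. 44.]
s 0.83 [197. 203.] [ 71. 152.  88.] ctr 573 156 [68. 47.] 16.7 z [ 6. 30. 42.]
s 0.8 [300. 179.] [179.  52.  47.] ctr 843 -71 [64. 53.] 88.8 z [ 6. 28. 40.]
s 0.64 [277. 248.] [64. 61. 59.] ctr 511 -145 [39. 67.] 1.8 z [22. 40. 45.]
t bar 200 [0.49506973 0.51079801 0.52933836]
t flap 857 ((500.0755615234375, -319.5463562011719), (84.81658935546875, 123.1001205444336), 81.24303436279297) [100.64774017 103.83419037 107.39384155]
s bar 203 [0.49325896 0.50548298 0.52651433]
s flap 856 ((498.314208984375, -325.1512451171875), (75.98491668701172, 123.8653793334961), 79.91252899169922) [101.78778839 105.50481415 108.17518616]
[ 0.38417288 -0.31243138  0.23059406]
```

View pics/v1.png

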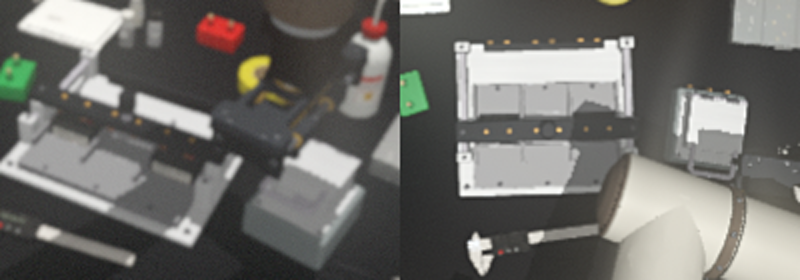

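The picture shows the bar over both blocks at (545,130) in the right half, the guard shut at (712,120), and the robot clear.

```bash
python3 -c "
from station import finish_job
print(finish_job())"
```

```text
the job is handed in; nothing more can be done
None
```

The job is handed in. Two resistor blocks were on the bench, and both are seated in the left and right lanes. The contact bar is pulled to its stop, the toggle is thrown to the hinge side, and the guard is shut again.

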